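# Stack and clamp a set of glued race-car wheels

### The job

Clamp the freshly glued deep-dish wheels to cure: nest all of them face up in one stack on the press seat, then swing the press arm over the stack to its stop and wind the T-handle down, half a turn at a time, until the spring foot bears on the top wheel and is pushed in about half-way, neither loose nor bottomed. Wheels of any other kind do not nest: put them down in the grey tray at any time, and leave the rest of the table as it is.

Things in the scene. Friction and masses are not known exactly. Their poses are not given: they have to be found in the camera images.
- deep1_mid (a point): deep-dish wheel, face up: black tyre 64 mm across, 26 wide; 32 mm high in all. A tapered collar 44 mm across (38 at its foot) sticks out 6 mm below the tyre; the white rim's open dish, 50 mm across, 14 deep, takes the next wheel's collar so that tyre rests on tyre (26 mm a wheel). Point: its centre, 16 mm above the underside; z: its axis, out of the dish. 60 g. May be absent
- deep2_mid (a point): deep-dish wheel, face up: black tyre 64 mm across, 26 wide; 32 mm high in all. A tapered collar 44 mm across (38 at its foot) sticks out 6 mm below the tyre; the white rim's open dish, 50 mm across, 14 deep, takes the next wheel's collar so that tyre rests on tyre (26 mm a wheel). Point: its centre, 16 mm above the underside; z: its axis, out of the dish. 60 g. May be absent
- deep3_mid (a point): deep-dish wheel, face up: black tyre 64 mm across, 26 wide; 32 mm high in all. A tapered collar 44 mm across (38 at its foot) sticks out 6 mm below the tyre; the white rim's open dish, 50 mm across, 14 deep, takes the next wheel's collar so that tyre rests on tyre (26 mm a wheel). Point: its centre, 16 mm above the underside; z: its axis, out of the dish. 60 g. May be absent
- deep4_mid (a point): deep-dish wheel, face up: black tyre 64 mm across, 26 wide; 32 mm high in all. A tapered collar 44 mm across (38 at its foot) sticks out 6 mm below the tyre; the white rim's open dish, 50 mm across, 14 deep, takes the next wheel's collar so that tyre rests on tyre (26 mm a wheel). Point: its centre, 16 mm above the underside; z: its axis, out of the dish. 60 g. May be absent
- disc1_mid (a point): closed wheel: the same 64 mm tyre and 32 mm height, but its white face is closed by a disc domed 3.5 mm with a 3 mm nut, and the barrel under it is 58 mm wide, so it nests with nothing. Point: its centre, 16 mm above the underside; z: its axis, out of the face. 70 g. May be absent
- disc2_mid (a point): closed wheel: the same 64 mm tyre and 32 mm height, but its white face is closed by a disc domed 3.5 mm with a 3 mm nut, and the barrel under it is 58 mm wide, so it nests with nothing. Point: its centre, 16 mm above the underside; z: its axis, out of the face. 70 g. May be absent
- small1_mid (a point): a smaller wheel of another car: black tyre 54 mm across, 30 mm high, flat underside, spoked white face flush with the tyre, so it nests with nothing. The point is its centre, 15 mm up; z is its axis, out of the face. About 50 g. May be absent
- seat (a point): seat of the press: a steel ring 62 mm outside, 50 inside, 7 mm high on the 12 mm thick aluminium base plate (235 x 130 mm); the bottom wheel's collar drops into it and its tyre rests on the ring. Point: centre of the ring's upper rim; x to the column, z up. A well stacked wheel has its centre 10, 36, 62 or 88 mm above this point
- column (a point): axis of the press's upright column (28 mm across, 202 mm high), 130 mm from the seat's centre along the seat's x; the point lies at the swing arm's mid height, 180 mm above the table. The arm swings about this vertical axis
- swing (a joint): swing arm (26 mm wide, 130 mm from column to screw, top 194 mm above the table): 0 = at its stop, screw over the seat; grows to 2.0 rad as it swings away, clockwise from above. Starts at 1.45 to 1.75. Stiff (0.8 N m, 6 N at the screw), stays where left; can be led round by its T-handle
- screw (a joint): T-handle screw's angle relative to the arm: 0 = right up, at most 20 rad; grows clockwise from above, driving T-handle and foot down 20 mm a full turn (10 mm a half turn). Takes under 0.12 N m, stays where left; starts at 1.5 to 4
- bar_mid (a point): middle of the T-handle's cross bar, on the screw's axis: a level steel bar 12 mm thick, 124 mm long, an 18 mm black ball centred on each end, a 22 mm wide hub (26 mm high) in the middle. x runs along the bar. 288 mm above the table with the screw right up, 143 mm above the underside of a free foot. Below it only the 14 mm screw, down to the arm
- foot_face (a point): centre of the underside of the black spring foot (58 mm across, 10 mm thick) under the arm at the screw's lower end; 145 mm above the table with the screw right up
- foot (a joint): how far the spring foot is pushed in, in m: 0 = free, 0.012 = bottomed; 1 N per mm
- tray: grey open tray for odd wheels, 150 mm along its x by 230 mm along its y, 35 mm high, walls and floor 4 mm; origin at the centre of its underside; fixed
- motor: bystander: electric motor standing on end, 36 mm across, 48 mm high plus a 12 mm shaft; origin at its underside
- pack: bystander: battery pack lying flat, 46 x 138 x 25 mm (long along y); origin at its underside
- coffee: bystander: lidded paper coffee cup, 84 mm across at the lid, 116 mm high; origin at its underside
- tape: bystander: roll of tape lying flat, 100 mm across, 20 mm high; origin at its underside
- driver: bystander: screwdriver lying down, 170 mm long along x; origin at its underside
- spanner: bystander: wrench lying down, 140 mm long along x; origin at its underside
There are look-alikes about, which are no part of the job. Leave any red or yellow look-alike of the part that bears deep4_mid alone.

How it is judged (in metres and radians):
On the way, in this order (a step that is already met when the one before it is completed fails the run):
1. every deep-dish wheel is nested in one upright stack on the press seat, with the arm still swung away (horizontal distance between each of deep1_mid, deep2_mid, deep3_mid, deep4_mid and seat below 0.012 m and angle between each of deep1_mid, deep2_mid, deep3_mid, deep4_mid's own z axis and vertical below 0.08 rad and (z of deep1_mid in the frame of seat between 0.0065 and 0.0135 m or z of deep1_mid in the frame of seat between 0.0325 and 0.0395 m or z of deep1_mid in the frame of seat between 0.0585 and 0.0655 m or z of deep1_mid in the frame of seat between 0.0845 and 0.0915 m) and (z of deep2_mid in the frame of seat between 0.0065 and 0.0135 m or z of deep2_mid in the frame of seat between 0.0325 and 0.0395 m or z of deep2_mid in the frame of seat between 0.0585 and 0.0655 m or z of deep2_mid in the frame of seat between 0.0845 and 0.0915 m) and (z of deep3_mid in the frame of seat between 0.0065 and 0.0135 m or z of deep3_mid in the frame of seat between 0.0325 and 0.0395 m or z of deep3_mid in the frame of seat between 0.0585 and 0.0655 m or z of deep3_mid in the frame of seat between 0.0845 and 0.0915 m) and (z of deep4_mid in the frame of seat between 0.0065 and 0.0135 m or z of deep4_mid in the frame of seat between 0.0325 and 0.0395 m or z of deep4_mid in the frame of seat between 0.0585 and 0.0655 m or z of deep4_mid in the frame of seat between 0.0845 and 0.0915 m) and value of joint swing above 0.6 rad), for 0.2 s.
2. the arm is swung over the stack to its stop, the foot still free (value of joint swing below 0.05 rad and value of joint foot below 0.001 m), for 0.2 s.
3. the T-handle is wound down until the foot is pushed in by the top wheel (value of joint foot between 0.003 and 0.0108 m and value of joint swing below 0.06 rad), for 0.2 s.
At the end, for the whole second after the job is handed in: All deep-dish wheels nested: within 12 mm of the seat's axis, tilt under 0.08 rad, centre within 3.5 mm of 10, 36, 62 or 88 mm above the seat. Arm within 0.06 rad of its stop, foot pushed in 3 to 10.8 mm. All other wheels in the tray (centre inside, under 45 mm high). All at rest (all of step 3 and horizontal distance between each of deep1_mid, deep2_mid, deep3_mid, deep4_mid and seat below 0.012 m and angle between each of deep1_mid, deep2_mid, deep3_mid, deep4_mid's own z axis and vertical below 0.08 rad and (z of deep1_mid in the frame of seat between 0.0065 and 0.0135 m or z of deep1_mid in the frame of seat between 0.0325 and 0.0395 m or z of deep1_mid in the frame of seat between 0.0585 and 0.0655 m or z of deep1_mid in the frame of seat between 0.0845 and 0.0915 m) and (z of deep2_mid in the frame of seat between 0.0065 and 0.0135 m or z of deep2_mid in the frame of seat between 0.0325 and 0.0395 m or z of deep2_mid in the frame of seat between 0.0585 and 0.0655 m or z of deep2_mid in the frame of seat between 0.0845 and 0.0915 m) and (z of deep3_mid in the frame of seat between 0.0065 and 0.0135 m or z of deep3_mid in the frame of seat between 0.0325 and 0.0395 m or z of deep3_mid in the frame of seat between 0.0585 and 0.0655 m or z of deep3_mid in the frame of seat between 0.0845 and 0.0915 m) and (z of deep4_mid in the frame of seat between 0.0065 and 0.0135 m or z of deep4_mid in the frame of seat between 0.0325 and 0.0395 m or z of deep4_mid in the frame of seat between 0.0585 and 0.0655 m or z of deep4_mid in the frame of seat between 0.0845 and 0.0915 m) and x of disc1_mid in the frame of tray between -0.07 and 0.07 m and y of disc1_mid in the frame of tray between -0.11 and 0.11 m and height (world z) of each of disc1_mid, disc2_mid, small1_mid below 0.045 m and x of disc2_mid in the frame of tray between -0.07 and 0.07 m and y of disc2_mid in the frame of tray between -0.11 and 0.11 m and x of small1_mid in the frame of tray between -0.07 and 0.07 m and y of small1_mid in the frame of tray between -0.11 and 0.11 m and linear speed of each of deep1, deep2, deep3, deep4, disc1, disc2, small1 below 0.02 m/s); the robot touches nothing.
It fails at once if a bystander is shoved more than 50 mm (distance of any of motor, pack, coffee, tape, driver, spanner from where it was at the start of the episode above 0.05 m).
It fails at once if the motor or the coffee cup is knocked over (angle between any of motor, coffee's own z axis and vertical above 0.6 rad).
Of deep1, deep2, deep3, deep4 only 3 to 4 are there at a start; the rules pass over those that are not, and their reading is None.
Of disc1, disc2, small1 only 1 to 2 are there at a start; the rules pass over those that are not, and their reading is None.
At some moment in a run one of disc1, disc2, small1 may be knocked a few centimetres aside while the robot is not near it.
Once in a run the grip may slacken for a moment while it holds something.
It also fails if it takes over 210 s, if anything falls off the work surface, if the arm or the gripper's body presses on something with over 40 N, if the wrist force passes 120 N, or if a joint passes its speed limit or range.

### The arm

A 7-joint arm with a two-finger parallel gripper is mounted at the origin on the work surface. World frame = base frame: x ahead of the robot, y to its left, z up, the work surface at z = 0. Lengths are in m, angles in degrees, forces in N, time in s.
With the tool pointing down it reaches from about 0.425 to 0.875 m from the base axis. Payload 4.7 kg.
Tool frame: the origin (TCP) lies between the finger pads; the fingertips stand env.finger_overhang ahead of it and the grasp point (between the pads) lies 5 mm behind it (env.finger_overhang is the distance from the TCP to the fingertips, in m); z points along the fingers, y is the line along which they close (so a half turn about z gives the same grasp; the last joint's range is limited). The gripper opens to 87 mm and grips with 3 to 60 N. Pads are 19 mm wide; open, the fingers measure 117 mm over their backs; the gripper's body (75 mm by 190 mm) begins 51 mm behind the grasp point.
Start: joints at [-74.823, 18.392, -4.016, 83.108, 1.295, 78.541, -3.26], TCP at [0.161, 0.63, 0.211] pointing down, gripper open.
Joint ranges: [-163.93, 163.93], [-17.29, 119.83], [-79.2, 71.16], [3.27, 140.29], [-89.18, 269.18], [5.43, 117.66], [-154.24, 154.24]. Speed limits (degrees/s): [147.25, 147.25, 180, 180, 180, 180, 180].

### API

Orientations are given as [roll, pitch, yaw] about the fixed x, y, z axes, in that order (R = Rz(yaw) Ry(pitch) Rx(roll)).
In Python, from cell import telemetry, eyes, env, models gives the robot as it stands. The module is installed in compiled form; this text tells all that it offers.
- The arm moves only by the tool drive_tool, never from a script. Its arguments are lists of equal length, an entry for each row: "angular": the turn, a rotation vector about the tool's x, y, z in rad, a list of three; "delta_pos": the shift along the tool's x, y, z in cm, a list of three; "gripper": the finger opening in cm, from 0 to 8.7. A call has 1 to 20 rows; each row shifts and turns the commanded pose from where the row before left it, along the tool's axes as they then stand; what a row does not reach is not made up. A row lasts 1/10 s, in which the tool goes at most 50 mm and 8.59 degrees, less where a joint would pass 70% of its speed; a pose out of reach is approached as far as the arm can. A call with a gripper value outside its range is refused whole. The fingers move at their own pace and stop on an object; "squeeze" is the grip in N (left out, the last holds). Time passes only in rows, so rows that do not move let the fingers close. It gives the time, the measured TCP pose, the force, the opening and the grip force at its end, in the units of the state.
- telemetry.get_obs(): the state, without advancing time (a new reading comes with each control period).
- eyes.read_camera(name): name is "side" or "top"; returns a dict with "pixels" (384x512x3 uint8, red, green, blue), "mtx" (3x3 intrinsics, pixels), "D" ([k1, k2, p1, p2, k3] as OpenCV has them; the pictures are not rectified), "origin" and "orientation" of the camera in the world. Camera axes: x right, y down, z forward; pixel columns grow to the right and rows downward; lengths in m; the calibration is good to about 2 mm. A picture is of the moment at which its call begins. There is no depth.
- env.sign_off(): hands the job in; it is judged then, once.
Trained networks look in a picture, given as the dict that the camera call returned (one of the last four; its "shot" number tells which), for a name from the list of things; names that differ only in an ending like _2 or _b are one class to them, and where a whole thing is asked for, a point or a joint stands for the part that bears it (a point fixed in the world has none). Each returns a list of dicts, best first, with "p" (0 to 1); they miss things now and then, are a little off and sometimes report something else, mostly with a low value. They report only what shows in the picture. A call takes as long as a camera call. They do not tell look-alikes from the thing itself.
- models.search_frame(picture, target): "centre" ([column, row] in pixels, amid what is visible of it).
- models.cut_out(picture, target): "pixels" (384x512 bool, what is visible of it) and "centre" ([column, row] in pixels, amid what is visible of it).
The state is a dict: "time_s": time; "qpos": joint angles; "joint_velocities": joint speeds; "effort": joint torques, N m; "tool_pos": TCP position; "tool_rot": TCP orientation; "force": force on the tool from outside, world axes, zero at the start; "wrist_torque": the same for the moment, N m; "grip_width": finger opening in m; "grasp_force": force on a finger pad.
Only numpy, scipy, OpenCV 4.12 (cv2) and the standard library are available. Lean on these libraries where they do the work, as an engineer would, in place of code of your own. Each camera call takes 0.05 s, during which the arm holds its last target. There are 200 camera calls.

## Working session

There is one attempt and no reset: what is moved stays moved. The work goes in short steps, Python scripts to look and compute and a tool call to move; the robot and the scene stay as the last step left them, time stands still between calls to the robot, and variables do not carry over. Pictures are saved under pics/ and viewed, at most 14 in all, crops included, and the job is handed in when it is done.

Besides the shell and the picture viewer there is one more tool, called after ">>>" by a JSON object that holds its "name" and its "arguments". drive_tool: Moves the arm, as the interface text tells. Its arguments: {"type":"object","properties":{"angular":{"type":"array","items":{"type":"array","items":{"type":"number"}}},"delta_pos":{"type":"array","items":{"type":"array","items":{"type":"number"}}},"gripper":{"type":"array","items":{"type":"number"}},"squeeze":{"type":"number"}},"required":["angular","delta_pos","gripper"]}

```bash
mkdir -p pics; cat > h.py <<'E'
import numpy as np, cv2
from cell import telemetry, eyes, env, models
from scipy.spatial.transform import Rotation as R
def rot(o):
    o=np.array(o,float)
    if o.shape==(3,3): return o
    if o.size==3: return R.from_euler('xyz',o,degrees=True).as_matrix()
    return R.from_quat(o).as_matrix()
def ray(c,px):
    u=cv2.undistortPoints(np.array([[px]],float),np.array(c['mtx']),np.array(c['D']))[0,0]
    return np.array(c['origin']),rot(c['orientation'])@np.array([u[0],u[1],1])
def onz(c,px,z):
    o,d=ray(c,px); return o+d*(z-o[2])/d[2]
def proj(c,P):
    Rm=rot(c['orientation']); rv=cv2.Rodrigues(Rm.T)[0]; t=-Rm.T@np.array(c['origin'])
    return cv2.projectPoints(np.array(P,float).reshape(-1,1,3),rv,t,np.array(c['mtx']),np.array(c['D']))[0][:,0]
def tri(c1,p1,c2,p2):
    o1,d1=ray(c1,p1);o2,d2=ray(c2,p2)
    A=np.stack([d1,-d2],1);s=np.linalg.lstsq(A,o2-o1,rcond=None)[0]
    a,b=o1+s[0]*d1,o2+s[1]*d2
    return (a+b)/2,np.linalg.norm(a-b)
def save(c,n,crop=None,s=1):
    im=c['pixels'][...,::-1]
    if crop: x0,y0,x1,y1=crop; im=im[y0:y1,x0:x1]
    cv2.imwrite('pics/'+n,cv2.resize(im,None,fx=s,fy=s,interpolation=cv2.INTER_CUBIC))
E
python3 - <<'E'
from h import *
t=eyes.read_camera('top');s=eyes.read_camera('side')
save(t,'t0.png',s=1.5);save(s,'s0.png',s=1.5)
print(t['origin'],t['orientation'],s['origin'],s['orientation'],t['mtx'],env.finger_overhang)
print(telemetry.get_obs())
for n in ['deep1_mid','disc1_mid','small1_mid','seat','column','bar_mid','foot_face','tray','motor','pack','coffee','tape','driver','spanner']:
    for nm,c in (('t',t),('s',s)):
        print(n,nm,[(np.round(d['centre']).tolist(),round(d['p'],2)) for d in models.search_frame(c,n)][:8])
E
```

```text
[0.46922526 0.0725163  1.39880653] [-177.66361166    0.24364912  -91.01311687] [0.45822191 0.78195407 1.06316044] [-140.99003223   -0.88887075 -173.20070855] [[390.08587649   0.         255.10850139]
 [  0.         390.08587649 184.79594155]
 [  0.           0.           1.        ]] 0.014
{'time_s': 0.1, 'qpos': array([-74.82239486,  18.43383539,  -4.01460552,  83.16849505,
         1.29591374,  78.53925155,  -3.26079456]), 'joint_velocities': array([-0.00802539, -0.14981568,  0.05699322, -0.16197048, -0.06117232,
        0.09619275,  0.04321363]), 'effort': array([-3.15593661e-04, -4.92569268e+01, -4.05877708e-01, -3.13402534e+01,
       -6.41215523e-02,  3.93634744e-02,  6.41829502e-05]), 'tool_pos': array([0.16125387, 0.62915523, 0.20987673]), 'tool_rot': array([-1.79903695e+02,  6.60238476e-03,  1.65630517e+02]), 'force': array([-0.57764921, -0.1415142 ,  0.03303504]), 'wrist_torque': array([-0.01665248,  0.02803061,  0.01418   ]), 'grasp_force': 0.0, 'grip_width': 0.08662435005481184}
deep1_mid t [([326.0, 175.0], 0.71)]
deep1_mid s [([258.0, 172.0], 0.85)]
disc1_mid t []
disc1
[... 299 characters left out ...]
24.0], 0.87)]
foot_face t []
foot_face s []
tray t [([376.0, 160.0], 0.87), ([206.0, 170.0], 0.59)]
tray s [([252.0, 137.0], 0.92), ([228.0, 224.0], 0.26)]
motor t [([305.0, 191.0], 0.64)]
motor s [([273.0, 189.0], 0.74)]
pack t [([324.0, 232.0], 0.61), ([193.0, 216.0], 0.27)]
pack s [([319.0, 180.0], 0.74)]
coffee t [([146.0, 235.0], 0.92), ([202.0, 160.0], 0.48)]
coffee s []
tape t [([138.0, 195.0], 0.52), ([326.0, 175.0], 0.36)]
tape s [([237.0, 349.0], 0.77)]
driver t [([190.0, 216.0], 0.46), ([287.0, 212.0], 0.4)]
driver s [([286.0, 301.0], 0.75), ([190.0, 235.0], 0.56)]
spanner t [([248.0, 128.0], 0.64), ([377.0, 162.0], 0.56), ([322.0, 235.0], 0.32)]
spanner s [([194.0, 236.0], 0.63)]
```

View pics/t0.png

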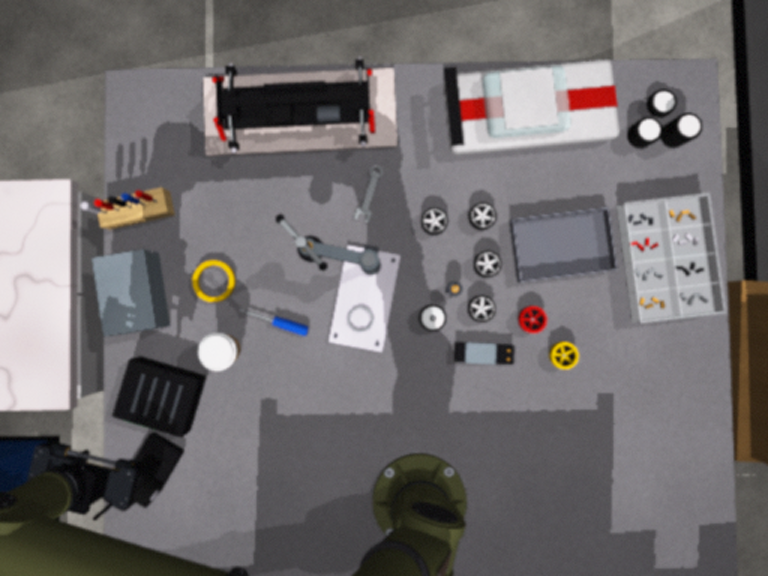

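View pics/s0.png

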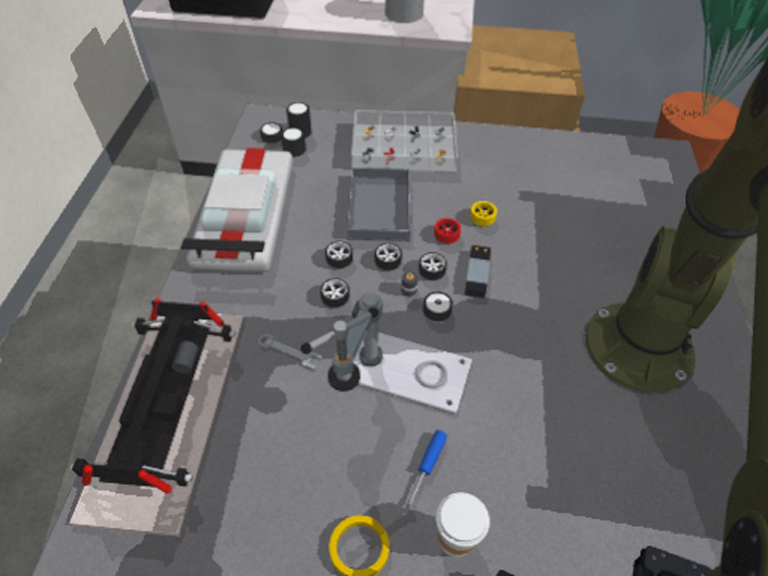

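The top view at 1.5x shows wheels at (434,220), (483,215), (487,263), (482,308) (spoked) and (432,318) (white, closed). Look-alikes are red (532,319) and yellow (565,355), plus scenery wheel pillars at (662,102). The tray is at (562,243) and the seat ring at (360,317). A close crop follows.

```bash
python3 - <<'E'
from h import *
t=eyes.read_camera('top');s=eyes.read_camera('side')
a=cv2.resize(t['pixels'][125:225,270:350],None,fx=5,fy=5,interpolation=cv2.INTER_CUBIC)
b=cv2.resize(s['pixels'][155:225,205:325],None,fx=3.3,fy=3.3,interpolation=cv2.INTER_CUBIC)
H=500;b2=np.zeros((H,b.shape[1],3),np.uint8);b2[:b.shape[0]]=b
cv2.imwrite('pics/c1.png',np.hstack([a,b2])[...,::-1])
# tyre circles: top-view silhouettes at z~.016, from approx px
def hull(c,px,r=22):
    hsv=c['pixels'].max(2).astype(int)
    return hsv
for n,px in dict(A=(434,220),B=(483,215),C=(487,263),D=(482,308),E=(432,318),red=(532,319)).items():
    p=np.array(px)/1.5
    print(n,onz(t,p,.03)[:2].round(4))
for n,p in dict(A=(335,291),B=(339,253),C=(388,256),D=(432,264),E=(438,305)).items():
    print(n,onz(s,np.array(p)/1.5,.03)[:2].round(4))
print('seat',onz(t,np.array([360,317])/1.5,.019),onz(s,np.array([431,374])/1.5,.019))
for i,p in enumerate([(511,218),(608,209),(614,266),(518,281)]): print('tray',onz(t,np.array(p)/1.5,.035)[:2].round(3))
print('bar',tri(t,np.array([302,243])/1.5,s,np.array([341,330])/1.5))
for p in [(280,218),(323,267)]: print(onz(t,np.array(p)/1.5,.28))
print('col',onz(t,np.array([370,260])/1.5,.2))
E
```

```text
A [ 0.6575 -0.0457]
B [ 0.6673 -0.1611]
C [ 0.5541 -0.1677]
D [ 0.449  -0.1534]
E [ 0.4278 -0.0361]
red [ 0.4213 -0.2695]
A [ 0.655  -0.0438]
B [ 0.6653 -0.1566]
C [ 0.5521 -0.1623]
D [ 0.4498 -0.1511]
E [ 0.4284 -0.0344]
seat [0.43279538 0.13239036 0.019     ] [0.43041464 0.13359933 0.019     ]
tray [ 0.658 -0.226]
tray [ 0.676 -0.454]
tray [ 0.541 -0.464]
tray [ 0.51  -0.238]
bar (array([0.58435791, 0.23070791, 0.27645467]), np.float64(0.0011597882383972058))
[0.63246232 0.27197625 0.28      ]
[0.53653831 0.19042891 0.28      ]
col [0.55401059 0.10211925 0.2       ]
```

View pics/c1.png

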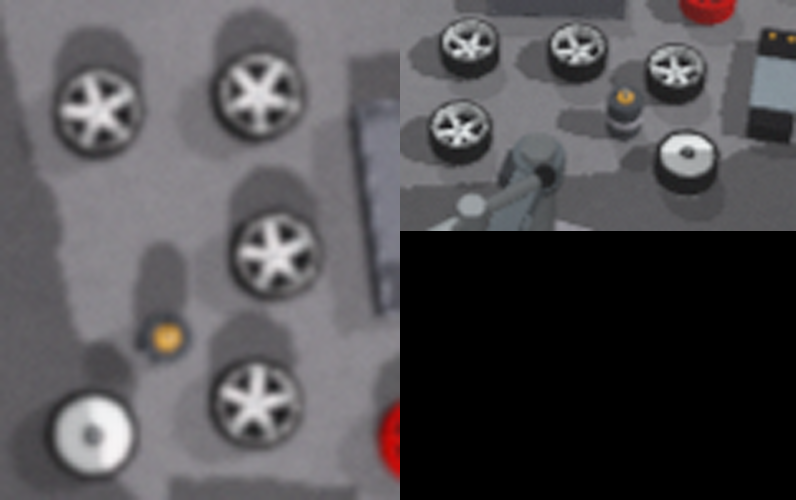

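Four equal spoked 64 mm wheels are the deep ones: crop (97,112), (258,95), (275,255), (255,403). The closed disc is at (92,435), and the motor at (165,338). Next I'll refine the centres.

```bash
cat >> h.py <<'E'
def rim(c,P,z=.032,r=11,th=110):
    p=proj(c,[[P[0],P[1],z]])[0]; k=8
    M=np.float32([[k,0,-k*(p[0]-16)],[0,k,-k*(p[1]-16)]])
    im=cv2.warpAffine(c['pixels'],M,(32*k,32*k),flags=cv2.INTER_CUBIC).min(2)
    yy,xx=np.mgrid[:32*k,:32*k]
    m=((im>th)&(np.hypot(xx-16*k,yy-16*k)<r*k)).astype(np.uint8)
    pts=cv2.findNonZero(m)
    if pts is None: return None
    e=cv2.fitEllipse(cv2.convexHull(pts))
    q=np.array(e[0])/k+p-16
    return onz(c,q,z)[:2], np.array(e[1])/k
E
python3 - <<'E'
from h import *
t=eyes.read_camera('top');s=eyes.read_camera('side')
for n,P in dict(A=(.656,-.045),B=(.666,-.159),C=(.553,-.165),D=(.4495,-.152),E=(.428,-.035)).items():
    for c in (t,s):
        print(n,[np.round(v,4) for v in rim(c,P)],end=' ')
    print()
a=cv2.resize(t['pixels'][155:240,175:270],None,fx=4,fy=4,interpolation=cv2.INTER_CUBIC)
b=cv2.resize(s['pixels'][190:280,195:320],None,fx=3.2,fy=3.2,interpolation=cv2.INTER_CUBIC)
H=345;f=lambda x:cv2.copyMakeBorder(x,0,max(0,H-x.shape[0]),0,0,cv2.BORDER_CONSTANT)
cv2.imwrite('pics/c2.png',np.hstack([f(a),f(b)])[...,::-1])
E
```

```text
A [array([ 0.6535, -0.045 ]), array([20.1849, 22.4147])] A [array([ 0.6548, -0.0539]), array([17.0913, 21.7185])] 
B [array([ 0.6633, -0.1603]), array([20.1023, 21.8579])] B [array([ 0.6648, -0.1682]), array([15.5914, 22.3517])] 
C [array([ 0.5491, -0.1633]), array([19.1557, 22.0132])] C [array([ 0.5495, -0.175 ]), array([15.5985, 22.1059])] 
D [array([ 0.446 , -0.1533]), array([19.4518, 22.184 ])] D [array([ 0.4469, -0.1621]), array([16.6607, 22.3787])] 
E [array([ 0.4278, -0.0432]), array([17.2515, 18.5139])] E [array([ 0.4272, -0.0473]), array([15.8157, 20.1981])]
```

View pics/c2.png

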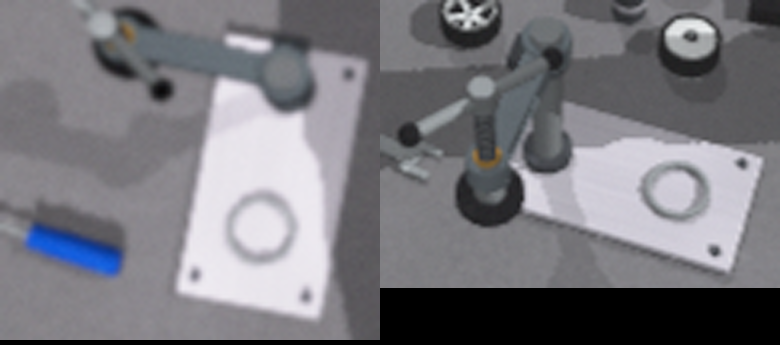

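>>> {"name": "drive_tool", "arguments": {"angular": [[0,0,-0.125],[0,0,-0.125],[0,0,0]], "delta_pos": [[0,0,0],[0,0,0],[0,0,0]], "gripper": [8,8,8], "squeeze": 25}}

```text
time_s: 2.0
tool_pos: [0.1614, 0.6297, 0.2109]
tool_rot: [180.0, -0.0, 180.0]
force: [0.5, -0.7, 0.1]
grip_width: 0.0807
grasp_force: 0.0
```

```bash
python3 - <<'E'
from h import *
t=eyes.read_camera('top');s=eyes.read_camera('side')
for n,P in dict(A=(.656,-.045),B=(.666,-.159),C=(.553,-.165),D=(.4495,-.152),E=(.428,-.035)).items():
    for c in (t,s):
      for th in (140,165):
        v=rim(c,P,r=9.5,th=th)
        if v: print(n,[np.round(x,4) for x in v],end=' ')
    print()
print('seat',onz(t,(240.5,211.75),.019),onz(s,(287.2,249.4),.019),tri(t,(240.5,211.75),s,(287.2,249.4)))
tp=lambda x,y:(x/4+175,y/4+155)
sp=lambda x,y:((x-380)/3.2+195,y/3.2+190)
print('ball black',tri(t,tp(160,90),s,sp(551,57)), 'hub',tri(t,tp(103,25),s,sp(481,88)),'hub from z',onz(t,tp(103,25),.292))
print('col',onz(t,tp(286,80),.202),onz(s,sp(548,42),.202))
E
```

```text
A [array([ 0.6581, -0.0463]), array([14.0153, 15.0121])] A [array([ 0.6622, -0.0451]), array([10.6271, 13.8439])] A [array([ 0.6584, -0.0487]), array([12.6277, 15.7964])] A [array([ 0.662 , -0.0453]), array([10.3886, 13.7081])] 
B [array([ 0.6674, -0.1607]), array([14.615 , 14.7923])] B [array([ 0.6709, -0.1587]), array([10.6203, 15.3628])] B [array([ 0.6685, -0.1639]), array([11.3115, 15.1024])] B [array([ 0.6712, -0.159 ]), array([ 8.7665, 14.1505])] 
C [array([ 0.5555, -0.1673]), array([12.6649, 14.8424])] C [array([ 0.5574, -0.1669]), array([11.0017, 12.9317])] C [array([ 0.5549, -0.1725]), array([11.2254, 14.7887])] C [array([ 0.5595, -0.1696]), array([ 9.3261, 12.5488])] 
D [array([ 0.4513, -0.1511]), array([13.317 , 15.1121])] D [array([ 0.4534, -0.1502]), array([11.2799, 14.3297])] D [array([ 0.4502, -0.156 ]), array([11.3175, 15.1086])] D [array([ 0.4543, -0.154 ]), array([ 9.9848, 12.805 ])] 
E [array([ 0.4296, -0.0382]), array([14.692 , 14.9408])] E [array([ 0.4298, -0.0387]), array([13.924 , 14.1778])] E [array([ 0.4302, -0.0414]), array([12.2276, 15.7176])] E [array([ 0.4303, -0.0422]), array([11.4434, 15.1437])] 
seat [0.43129603 0.13064845 0.019     ] [0.43079467 0.13388255 0.019     ] (array([0.430914  , 0.13085417, 0.0141132 ]), np.float64(0.0004952151627830041))
ball black (array([0.53876461, 0.19133173, 0.28077681]), np.float64(0.0016338312621626235)) hub (array([0.58561022, 0.23093094, 0.28663023]), np.float64(0.0013703147515712786)) hub from z [0.58436453 0.23010679 0.292     ]
col [0.54874498 0.10266834 0.202     ] [0.55238779 0.1164716  0.202     ]
```

>>> {"name": "drive_tool", "arguments": {"angular": [[0,0,0],[0,0,0],[0,0,0],[0,0,0],[0,0,0],[0,0,0],[0,0,0],[0,0,0],[0,0,0],[0,0,0],[0,0,0],[0,0,0],[0,0,0],[0,0,0],[0,0,0],[0,0,0],[0,0,0],[0,0,0],[0,0,0],[0,0,0]], "delta_pos": [[-1.41,-3.5,0],[-1.41,-3.5,0],[-1.41,-3.5,0],[-1.41,-3.5,0],[-1.41,-3.5,0],[-1.41,-3.5,0],[-1.41,-3.5,0],[-1.41,-3.5,0],[-1.41,-3.5,0],[-1.41,-3.5,0],[-1.41,-3.5,0],[-1.41,-3.5,0],[-1.41,-3.5,0],[-1.41,-3.5,0],[-1.41,-3.5,0],[-1.41,-3.5,0],[-1.41,-3.5,0],[-1.41,-3.5,0],[-1.41,-3.6,0],[0,0,0]], "gripper": [8,8,8,8,8,8,8,8,8,8,8,8,8,8,8,8,8,8,8,8]}}

```text
time_s: 4.1
tool_pos: [0.4299, -0.0418, 0.2114]
tool_rot: [-179.9, 0.1, 179.3]
force: [0.3, 0.4, -0.8]
grip_width: 0.0794
grasp_force: 0.0
```

>>> {"name": "drive_tool", "arguments": {"angular": [[0,0,0],[0,0,0],[0,0,0],[0,0,0],[0,0,0],[0,0,0],[0,0,0],[0,0,0],[0,0,0],[0,0,0]], "delta_pos": [[0,0.15,4],[0,0,4],[0,0,4],[0,0,3],[0,0,2.5],[0,0,1.5],[0,0,0],[0,0,0],[0,0,0],[0,0,0]], "gripper": [8,8,8,8,8,8,8,5.5,5.5,5.5]}}

```text
time_s: 5.1
tool_pos: [0.4297, -0.0347, 0.0219]
tool_rot: [179.9, 0.1, 179.9]
force: [-0.2, -0.8, -0.3]
grip_width: 0.0638
grasp_force: 0.0
```

>>> {"name": "drive_tool", "arguments": {"angular": [[0,0,0],[0,0,0],[0,0,0],[0,0,0],[0,0,0],[0,0,0],[0,0,0],[0,0,0],[0,0,0],[0,0,0],[0,0,0],[0,0,0],[0,0,0],[0,0,0],[0,0,0],[0,0,0],[0,0,0],[0,0,0],[0,0,0],[0,0,0]], "delta_pos": [[0,0,0],[0,0,0],[0,0,-2],[0,0,-4],[0,0,-4],[-1.66,-3.1,0],[-1.66,-3.1,0],[-1.66,-3.1,0],[-1.66,-3.1,0],[-1.66,-3.1,0],[-1.66,-3.1,0],[-1.66,-3.1,0],[-1.66,-3.1,0],[-1.66,-3.1,0],[-1.66,-3.1,0],[0,0,0],[0,0,0],[0,0,4],[0,0,3],[0,0,0]], "gripper": [5.5,5.5,5.5,5.5,5.5,5.5,5.5,5.5,5.5,5.5,5.5,5.5,5.5,5.5,5.5,5.5,5.5,5.5,5.5,5.5]}}

```text
time_s: 7.1
tool_pos: [0.5919, -0.3407, 0.0464]
tool_rot: [179.7, -0.4, -179.9]
force: [-0.3, 0.8, 0.1]
grip_width: 0.0553
grasp_force: 0.0
```

```bash
python3 - <<'E'
from h import *
t=eyes.read_camera('top');s=eyes.read_camera('side')
a=cv2.resize(t['pixels'][110:240,270:430],None,fx=2.5,fy=2.5,interpolation=cv2.INTER_CUBIC)
b=cv2.resize(s['pixels'][90:230,190:340],None,fx=2.5,fy=2.5,interpolation=cv2.INTER_CUBIC)
H=350;f=lambda x:cv2.copyMakeBorder(x,0,max(0,H-x.shape[0]),0,0,cv2.BORDER_CONSTANT)
cv2.imwrite('pics/c3.png',np.hstack([f(a),f(b)])[...,::-1])
E
```

```text
(no output)
```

View pics/c3.png

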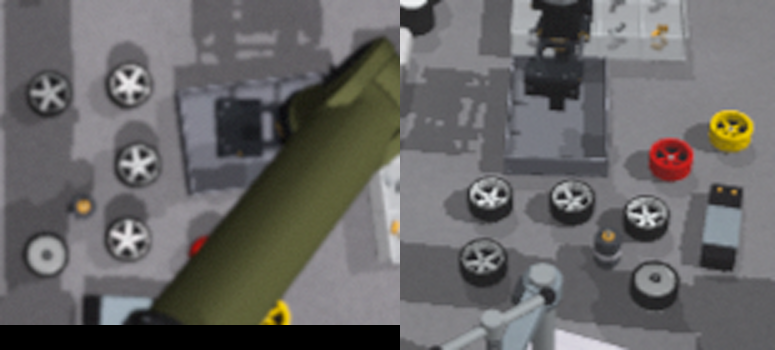

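The disc is still at its old spot (top crop (45,255)), so the grip didn't hold. I'll remeasure it and grip again with more closing time.

```bash
python3 - <<'E'
from h import *
t=eyes.read_camera('top');s=eyes.read_camera('side')
for c in (t,s):
  for th in (100,120,140):
    v=rim(c,(.43,-.036),r=9.5,th=th)
    if v: print([np.round(x,4) for x in v])
p=(45/2.5+270,255/2.5+110);q=((655-400)/2.5+190,280/2.5+90)
print(onz(t,p,.03),onz(s,q,.03))
print(telemetry.get_obs()['grip_width'])
E
```

```text
[array([ 0.4288, -0.0398]), array([15.0097, 17.2887])]
[array([ 0.4291, -0.0367]), array([14.2217, 14.6056])]
[array([ 0.4291, -0.0368]), array([13.4175, 13.8923])]
[array([ 0.4298, -0.0445]), array([15.024 , 16.3349])]
[array([ 0.4299, -0.0449]), array([14.6876, 15.4625])]
[array([ 0.4288, -0.039 ]), array([10.612 , 14.7148])]
[ 0.42779508 -0.03611421  0.03      ] [ 0.42872366 -0.0398524   0.03      ]
0.05494561648779477
```

>>> {"name": "drive_tool", "arguments": {"angular": [[0,0,0],[0,0,0],[0,0,0],[0,0,0],[0,0,0],[0,0,0],[0,0,0],[0,0,0],[0,0,0],[0,0,0],[0,0,0],[0,0,0],[0,0,0],[0,0,0],[0,0,0]], "delta_pos": [[0,0,-4],[0,0,-4],[1.65,3.05,0],[1.65,3.05,0],[1.65,3.05,0],[1.65,3.05,0],[1.65,3.05,0],[1.65,3.05,0],[1.65,3.05,0],[1.65,3.05,0],[1.65,3.05,0],[1.65,3.05,0],[0,0,0],[0,0,0],[0,0,0]], "gripper": [8.3,8.3,8.3,8.3,8.3,8.3,8.3,8.3,8.3,8.3,8.3,8.3,8.3,8.3,8.3], "squeeze": 40}}

```text
time_s: 8.8
tool_pos: [0.4308, -0.0412, 0.1319]
tool_rot: [180.0, 0.1, 179.8]
force: [0.3, -0.6, -0.3]
grip_width: 0.0833
grasp_force: 0.0
```

>>> {"name": "drive_tool", "arguments": {"angular": [[0,0,0],[0,0,0],[0,0,0],[0,0,0],[0,0,0],[0,0,0],[0,0,0],[0,0,0],[0,0,0],[0,0,0],[0,0,0],[0,0,0],[0,0,0]], "delta_pos": [[0,0.3,4],[0,0,4],[0,0,2],[0,0,1.2],[0,0,0],[0,0,0],[0,0,0],[0,0,0],[0,0,0],[0,0,0],[0,0,0],[0,0,0],[0,0,0]], "gripper": [8.3,8.3,8.3,8.3,8.3,5,5,5,5,5,5,5,5]}}

```text
time_s: 10.1
tool_pos: [0.4316, -0.0371, 0.0207]
tool_rot: [179.9, 0.2, 180.0]
force: [-1.3, -1.5, 10.6]
grip_width: 0.0505
grasp_force: 7.1
```

```bash
python3 - <<'E'
from h import *
t=eyes.read_camera('top');s=eyes.read_camera('side')
a=cv2.resize(t['pixels'][170:250,250:330],None,fx=5,fy=5,interpolation=cv2.INTER_CUBIC)
b=cv2.resize(s['pixels'][150:230,250:330],None,fx=5,fy=5,interpolation=cv2.INTER_CUBIC)
cv2.imwrite('pics/c4.png',np.hstack([a,b])[...,::-1])
o=telemetry.get_obs();print(o['force'],o['wrist_torque'],o['grip_width'],o['grasp_force'],o['tool_pos'])
print(proj(s,[o['tool_pos'],o['tool_pos']+[0,0,-.014]]),proj(t,[o['tool_pos']]))
E
```

```text
[-1.7534567  -1.10464827 10.5077479 ] [-0.26996176  0.35801518  0.02827045] 0.050292335065607624 7.275918567211193 [ 0.43160884 -0.03712375  0.02067845]
[[290.8301135  204.32881517]
 [290.49533332 206.94125062]] [[288.05218797 210.83491482]]
```

View pics/c4.png

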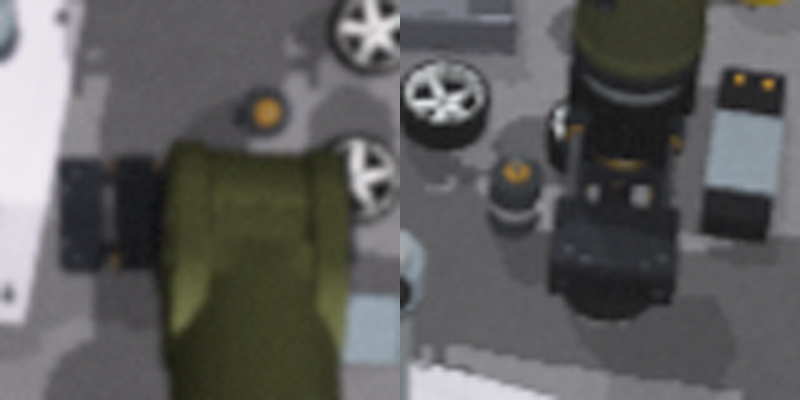

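>>> {"name": "drive_tool", "arguments": {"angular": [[0,0,0],[0,0,0],[0,0,0],[0,0,0],[0,0,0],[0,0,0],[0,0,0],[0,0,0]], "delta_pos": [[0,0,0],[0,0,0],[0,0,0],[0,0,-4],[0,0,-4],[0,0,-4],[0,8,0],[0,0,0]], "gripper": [8.3,8.3,8.3,8.3,8.3,8.3,8.3,8.3]}}

```text
time_s: 11.0
tool_pos: [0.4305, 0.0187, 0.1404]
tool_rot: [179.8, 0.2, -179.6]
force: [-0.3, 0.3, -1.5]
grip_width: 0.0827
grasp_force: 0.0
```

```bash
python3 - <<'E'
from h import *
t=eyes.read_camera('top');s=eyes.read_camera('side')
o=telemetry.get_obs();P=o['tool_pos'];print(P,o['grip_width'])
s['pixels']=s['pixels'].copy()
b=s['pixels'][130:260,220:340];k=6
b=cv2.resize(b,None,fx=k,fy=k,interpolation=cv2.INTER_CUBIC)[:,:,::-1].copy()
for dz in (0,-.014):
  for dy in (-.0415,0,.0415):
    u=proj(s,[P+[0,dy,dz]])[0]; cv2.circle(b,tuple(int(v) for v in ((u-[220,130]+.5)*k)),3,(0,255,0) if dz else (255,0,255),-1)
cv2.imwrite('pics/c5.png',b[:600])
for c in (t,s):
    v=rim(c,(.43,-.038),r=9.5,th=130)
    print([np.round(x,4) for x in v])
E
```

```text
[0.42952342 0.01375437 0.1389485 ] 0.08314515709127272Traceback (most recent call last):
  File "<stdin>", line 13, in <module>
TypeError: 'NoneType' object is not iterable
```

View pics/c5.png

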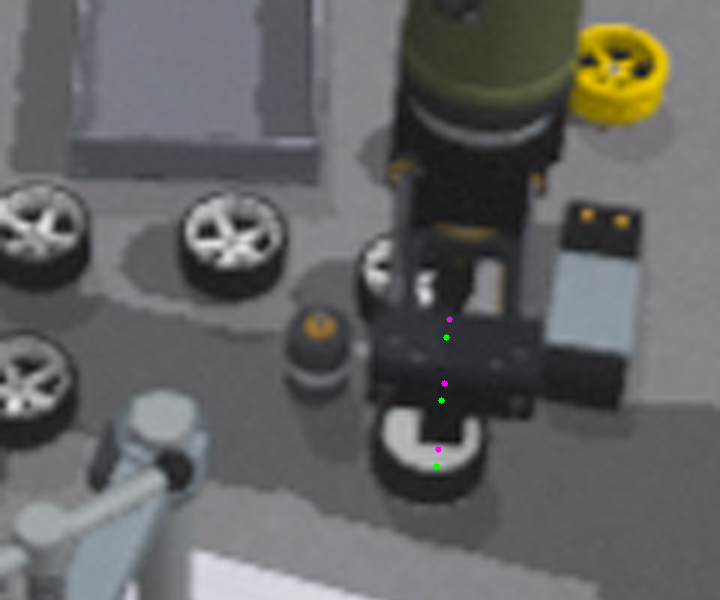

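The near fingertip shows at (440,443), about 12 mm above the predicted tip (436,467). The tips sit higher than I assumed, so the fingers closed over the top edge of the wheel. I'll go lower, watching the force.

>>> {"name": "drive_tool", "arguments": {"angular": [[0,0,0],[0,0,0],[0,0,0],[0,0,0],[0,0,0],[0,0,0],[0,0,0],[0,0,0],[0,0,0],[0,0,0]], "delta_pos": [[0,-2.6,0],[0,-2.6,0],[0,0,0],[0,0,4],[0,0,4],[0,0,3],[0,0,1],[0,0,0.6],[0,0,0],[0,0,0]], "gripper": [8.3,8.3,8.3,8.3,8.3,8.3,8.3,8.3,8.3,8.3]}}

```text
time_s: 12.1
tool_pos: [0.4309, -0.0389, 0.014]
tool_rot: [180.0, 0.1, 180.0]
force: [-0.3, -0.6, 0.4]
grip_width: 0.0832
grasp_force: 0.0
```

```bash
python3 - <<'E'
from h import *
s=eyes.read_camera('side')
o=telemetry.get_obs();print(o['tool_pos'],o['force'])
w=np.array([.43,-.038,.032])
print(env.finger_overhang,[a for a in dir(env) if a[0]!='_'])
print(onz(s,(291.7,203.3),.032))
E
```

```text
[ 0.43100001 -0.03886746  0.01406178] [ 0.04602062 -0.1428582  -0.55625847]
0.014 ['PlanningError', 'finger_overhang', 'sign_off']
[ 0.42939167 -0.03279825  0.032     ]
```

>>> {"name": "drive_tool", "arguments": {"angular": [[0,0,0],[0,0,0],[0,0,0],[0,0,0],[0,0,0],[0,0,0],[0,0,0],[0,0,0]], "delta_pos": [[0,0,0.2],[0,0,0],[0,0,0],[0,0,0],[0,0,0],[0,0,0],[0,0,0],[0,0,0]], "gripper": [8.3,5,5,5,5,5,5,5]}}

```text
time_s: 12.95
tool_pos: [0.4299, -0.0389, 0.011]
tool_rot: [180.0, 0.0, 180.0]
force: [-0.4, 1.1, 2.8]
grip_width: 0.0628
grasp_force: 40.0
```

>>> {"name": "drive_tool", "arguments": {"angular": [[0,0,0],[0,0,0],[0,0,0],[0,0,0],[0,0,0],[0,0,0],[0,0,0],[0,0,0],[0,0,0],[0,0,0],[0,0,0],[0,0,0],[0,0,0],[0,0,0],[0,0,0],[0,0,0],[0,0,0]], "delta_pos": [[0,0,-3],[0,0,-4],[0,0,-4],[-1.66,-3.1,0],[-1.66,-3.1,0],[-1.66,-3.1,0],[-1.66,-3.1,0],[-1.66,-3.1,0],[-1.66,-3.1,0],[-1.66,-3.1,0],[-1.66,-3.1,0],[-1.66,-3.1,0],[-1.66,-3.1,0],[0,0,0],[0,0,4],[0,0,3],[0,0,0]], "gripper": [5,5,5,5,5,5,5,5,5,5,5,5,5,5,5,5,5]}}

```text
time_s: 14.65
tool_pos: [0.5924, -0.3458, 0.0455]
tool_rot: [179.7, -0.5, 180.0]
force: [-1.1, -0.1, -1.4]
grip_width: 0.0632
grasp_force: 40.0
```

>>> {"name": "drive_tool", "arguments": {"angular": [[0,0,0],[0,0,0],[0,0,0],[0,0,0],[0,0,0],[0,0,0],[0,0,0],[0,0,0],[0,0,0],[0,0,0]], "delta_pos": [[0,0,1.5],[0,0,1.0],[0,0,0],[0,0,0],[0,0,0],[0,0,0],[0,0,0],[0,0,-3],[0,0,-4],[0,0,-4]], "gripper": [5,5,5,5,8,8,8,8,8,8]}}

```text
time_s: 15.65
tool_pos: [0.5951, -0.349, 0.137]
tool_rot: [180.0, -0.0, 179.9]
force: [0.8, -0.0, 0.4]
grip_width: 0.0796
grasp_force: 0.0
```

>>> {"name": "drive_tool", "arguments": {"angular": [[0,0,0],[0,0,0],[0,0,0],[0,0,0],[0,0,0],[0,0,0],[0,0,0]], "delta_pos": [[0.8,3.64,0],[0.8,3.64,0],[0.8,3.64,0],[0.8,3.64,0],[0.8,3.64,0],[0,0,0],[0,0,0]], "gripper": [8.2,8.2,8.2,8.2,8.2,8.2,8.2]}}

```text
time_s: 16.35
tool_pos: [0.5561, -0.1659, 0.1363]
tool_rot: [180.0, 0.1, -179.9]
force: [-0.8, -0.1, 0.4]
grip_width: 0.0819
grasp_force: 0.0
```

>>> {"name": "drive_tool", "arguments": {"angular": [[0,0,0],[0,0,0],[0,0,0],[0,0,0],[0,0,0],[0,0,0],[0,0,0],[0,0,0],[0,0,0],[0,0,0],[0,0,0],[0,0,0]], "delta_pos": [[0,0,4],[0,0,4],[0,0,3],[0,0,1.3],[0,0,0],[0,0,0],[0,0,0],[0,0,0],[0,0,0],[0,0,0],[0,0,0],[0,0,0]], "gripper": [8.2,8.2,8.2,8.2,8.2,5,5,5,5,5,5,5]}}

```text
time_s: 17.55
tool_pos: [0.5569, -0.1677, 0.0144]
tool_rot: [-180.0, 0.2, 180.0]
force: [-0.2, -0.5, 5.8]
grip_width: 0.0621
grasp_force: 40.0
```

>>> {"name": "drive_tool", "arguments": {"angular": [[0,0,0],[0,0,0],[0,0,0],[0,0,0],[0,0,0],[0,0,0],[0,0,0],[0,0,0],[0,0,0],[0,0,0],[0,0,0],[0,0,0],[0,0,0],[0,0,0],[0,0,0],[0,0,0],[0,0,0]], "delta_pos": [[0,0,-3],[0,0,-4],[0,0,-3],[3.15,0,0],[3.15,0,0],[3.15,0,0],[3.15,0,0],[0,3.33,0],[0,3.33,0],[0,3.33,0],[0,3.33,0],[0,3.33,0],[0,3.33,0],[0,3.33,0],[0,3.33,0],[0,3.33,0],[0,0,0]], "gripper": [5,5,5,5,5,5,5,5,5,5,5,5,5,5,5,5,5]}}

```text
time_s: 19.25
tool_pos: [0.4291, 0.1374, 0.1129]
tool_rot: [179.9, 0.0, -179.7]
force: [0.0, 0.0, -0.5]
grip_width: 0.0625
grasp_force: 40.0
```

```bash
python3 - <<'E'
from h import *
t=eyes.read_camera('top');s=eyes.read_camera('side')
o=telemetry.get_obs();P=o['tool_pos'];print(P,o['tool_rot'],o['grip_width'],o['grasp_force'])
b=cv2.resize(s['pixels'][190:280,240:340],None,fx=4,fy=4,interpolation=cv2.INTER_CUBIC)
a=cv2.resize(t['pixels'][150:250,190:290],None,fx=4,fy=4,interpolation=cv2.INTER_CUBIC)[:360]
cv2.imwrite('pics/c6.png',np.hstack([a,b])[...,::-1])
E
```

```text
[0.42949275 0.13283445 0.11274858] [-1.79958337e+02 -2.10718266e-02 -1.79941520e+02] 0.06246948338524143 39.999335668981075
```

View pics/c6.png

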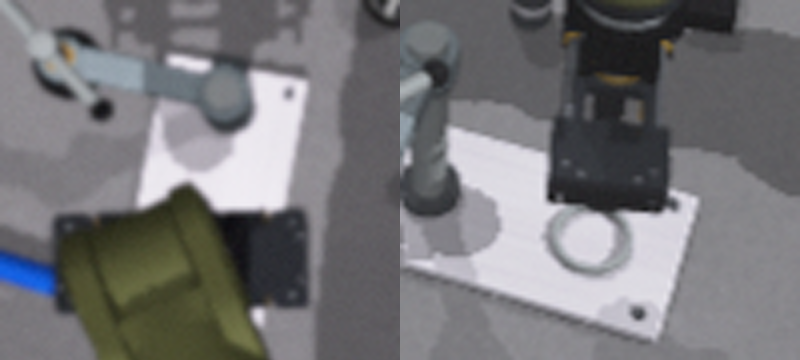

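>>> {"name": "drive_tool", "arguments": {"angular": [[0,0,0],[0,0,0],[0,0,0],[0,0,0],[0,0,0],[0,0,0],[0,0,0],[0,0,0]], "delta_pos": [[-0.3,0,3],[0,0,3],[0,0,1.5],[0,0,0.5],[0,0,0.2],[0,0,0.2],[0,0,0],[0,0,0]], "gripper": [5,5,5,5,5,5,5,5]}}

```text
time_s: 20.15
tool_pos: [0.4334, 0.1329, 0.0296]
tool_rot: [179.9, 0.1, 180.0]
force: [0.1, 0.6, 0.4]
grip_width: 0.0626
grasp_force: 40.0
```

>>> {"name": "drive_tool", "arguments": {"angular": [[0,0,0],[0,0,0],[0,0,0],[0,0,0],[0,0,0],[0,0,0],[0,0,0],[0,0,0],[0,0,0],[0,0,0]], "delta_pos": [[0,0,0.2],[0,0,0],[0,0,0],[0,0,0],[0,0,0],[0,0,-2],[0,0,-3],[0,0,-4],[0,0,-4],[0,0,0]], "gripper": [5,5,8,8,8,8,8,8,8,8]}}

```text
time_s: 21.15
tool_pos: [0.4362, 0.1341, 0.1618]
tool_rot: [179.7, 0.4, 179.9]
force: [1.3, -0.1, 0.3]
grip_width: 0.0802
grasp_force: 0.0
```

>>> {"name": "drive_tool", "arguments": {"angular": [[0,0,0],[0,0,0],[0,0,0],[0,0,0],[0,0,0],[0,0,0],[0,0,0],[0,0,0],[0,0,0],[0,0,0],[0,0,0],[0,0,0],[0,0,0]], "delta_pos": [[-0.22,-3.56,0],[-0.22,-3.56,0],[-0.22,-3.56,0],[-0.22,-3.56,0],[-0.22,-3.56,0],[-0.22,-3.56,0],[-0.22,-3.56,0],[-0.22,-3.56,0],[0,0,2],[0,0,4],[0,0,3],[0,0,0],[0,0,0]], "gripper": [8.2,8.2,8.2,8.2,8.2,8.2,8.2,8.2,8.2,8.2,8.2,8.2,8.2]}}

```text
time_s: 22.45
tool_pos: [0.4496, -0.1527, 0.0668]
tool_rot: [-179.9, -0.1, 179.9]
force: [1.1, 0.1, 0.4]
grip_width: 0.0818
grasp_force: 0.0
```

```bash
python3 - <<'E'
from h import *
t=eyes.read_camera('top');s=eyes.read_camera('side')
print(telemetry.get_obs()['tool_pos'])
b=cv2.resize(s['pixels'][150:280,210:340],None,fx=3,fy=3,interpolation=cv2.INTER_CUBIC)
a=cv2.resize(t['pixels'][130:260,210:340],None,fx=3,fy=3,interpolation=cv2.INTER_CUBIC)
cv2.imwrite('pics/c7.png',np.hstack([a,b])[...,::-1])
for c in (t,s):
  for th in (130,150):
    v=rim(c,(.431,.132),z=.045,r=9.5,th=th); print(v)
E
```

```text
[ 0.45138563 -0.15239666  0.06823561]
(array([0.43100226, 0.131997  ]), array([18.97244835, 18.97801781]))
(array([0.43071882, 0.12900673]), array([17.26414299, 18.39050484]))
(array([0.43034826, 0.12879868]), array([17.03899002, 18.29093361]))
(array([0.43069054, 0.12851399]), array([16.75940323, 17.79788589]))
```

View pics/c7.png

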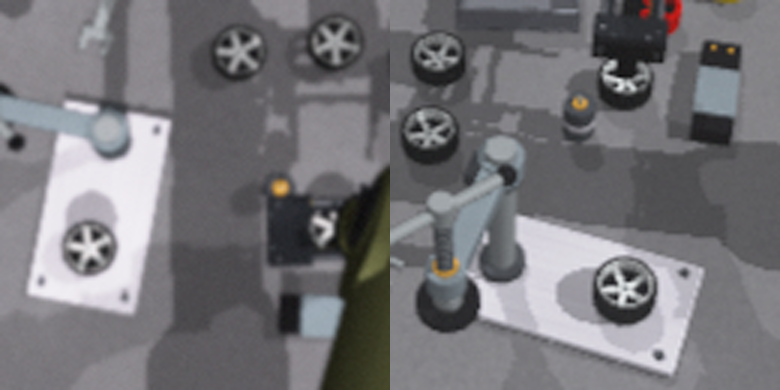

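The first wheel sits level in the seat (top crop (89,247), side crop (625,288)), and the gripper is over wheel D. Now down to grip it.

>>> {"name": "drive_tool", "arguments": {"angular": [[0,0,0],[0,0,0],[0,0,0],[0,0,0],[0,0,0],[0,0,0],[0,0,0],[0,0,0],[0,0,0],[0,0,0],[0,0,0],[0,0,0],[0,0,0]], "delta_pos": [[0,0,3],[0,0,1.5],[0,0,0.8],[0,0,0],[0,0,0],[0,0,0],[0,0,0],[0,0,0],[0,0,0],[0,0,0],[0,0,0],[0,0,-2],[0,0,-4]], "gripper": [8.2,8.2,8.2,8.2,5,5,5,5,5,5,5,5,5]}}

```text
time_s: 23.85
tool_pos: [0.4476, -0.1518, 0.0724]
tool_rot: [-179.9, -0.4, 179.9]
force: [1.0, 2.0, 1.3]
grip_width: 0.0624
grasp_force: 40.0
```

>>> {"name": "drive_tool", "arguments": {"angular": [[0,0,0],[0,0,0],[0,0,0],[0,0,0],[0,0,0],[0,0,0],[0,0,0],[0,0,0],[0,0,0],[0,0,0],[0,0,0],[0,0,0]], "delta_pos": [[0,0,-3],[0,0,-2],[0.24,3.55,0],[0.24,3.55,0],[0.24,3.55,0],[0.24,3.55,0],[0.24,3.55,0],[0.24,3.55,0],[0.24,3.55,0],[0.24,3.55,0],[0,0,0],[0,0,0]], "gripper": [5,5,5,5,5,5,5,5,5,5,5,5]}}

```text
time_s: 25.05
tool_pos: [0.4309, 0.1321, 0.1236]
tool_rot: [-179.9, -0.0, -179.9]
force: [0.5, 0.0, -0.4]
grip_width: 0.0621
grasp_force: 40.0
```

Lower to about .057 and check.

>>> {"name": "drive_tool", "arguments": {"angular": [[0,0,0],[0,0,0],[0,0,0],[0,0,0],[0,0,0],[0,0,0],[0,0,0]], "delta_pos": [[0,0,3],[0,0,2],[0,0,0.8],[0,0,0.5],[0,0,0.4],[0,0,0],[0,0,0]], "gripper": [5,5,5,5,5,5,5]}}

```text
time_s: 25.75
tool_pos: [0.4318, 0.132, 0.0575]
tool_rot: [180.0, 0.1, 179.9]
force: [-0.3, 0.4, -1.6]
grip_width: 0.0616
grasp_force: 40.0
```

>>> {"name": "drive_tool", "arguments": {"angular": [[0,0,0],[0,0,0],[0,0,0],[0,0,0],[0,0,0],[0,0,0],[0,0,0],[0,0,0],[0,0,0],[0,0,0]], "delta_pos": [[0,0,0.25],[0,0,0],[0,0,0],[0,0,0],[0,0,0],[0,0,-2],[0,0,-3],[0,0,-4],[0,0,-2],[0,0,0]], "gripper": [5,5,8,8,8,8,8,8,8,8]}}

```text
time_s: 26.75
tool_pos: [0.4334, 0.1329, 0.1675]
tool_rot: [179.8, 0.3, 180.0]
force: [0.1, -0.4, -0.5]
grip_width: 0.0802
grasp_force: 0.0
```

>>> {"name": "drive_tool", "arguments": {"angular": [[0,0,0],[0,0,0],[0,0,0],[0,0,0],[0,0,0],[0,0,0],[0,0,0],[0,0,0],[0,0,0],[0,0,0],[0,0,0],[0,0,0],[0,0,0],[0,0,0],[0,0,0]], "delta_pos": [[0,-3.55,0],[0,-3.55,0],[0,-3.55,0],[0,-3.55,0],[0,-3.55,0],[-3.77,0,0],[-3.77,0,0],[-3.77,0,0],[-3.77,0,0],[-3.77,0,0],[-3.77,0,0],[0,0,4],[0,0,4],[0,0,0],[0,0,0]], "gripper": [8.3,8.3,8.3,8.3,8.3,8.3,8.3,8.3,8.3,8.3,8.3,8.3,8.3,8.3,8.3]}}

```text
time_s: 28.25
tool_pos: [0.6565, -0.0462, 0.0837]
tool_rot: [-180.0, -0.1, 179.9]
force: [1.1, -0.2, 1.4]
grip_width: 0.0827
grasp_force: 0.0
```

```bash
python3 - <<'E'
from h import *
t=eyes.read_camera('top');s=eyes.read_camera('side')
print(telemetry.get_obs()['tool_pos'])
b=cv2.resize(s['pixels'][140:270,210:340],None,fx=3,fy=3,interpolation=cv2.INTER_CUBIC)
a=cv2.resize(t['pixels'][120:250,210:340],None,fx=3,fy=3,interpolation=cv2.INTER_CUBIC)
cv2.imwrite('pics/c8.png',np.hstack([a,b])[...,::-1])
E
```

```text
[ 0.65842078 -0.04627192  0.08641903]
```

View pics/c8.png

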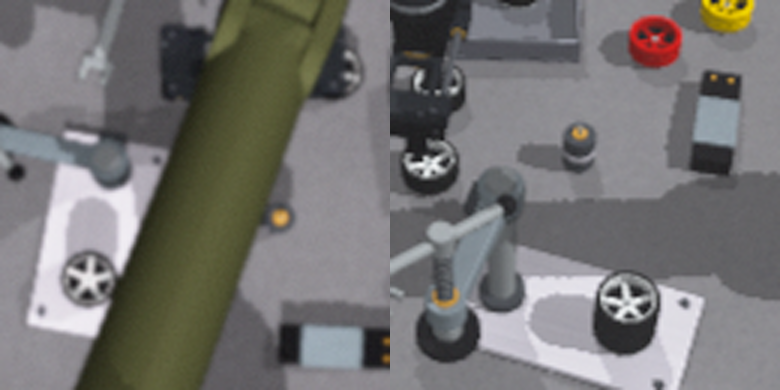

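Two wheels are stacked upright (side crop (627,310)), and the gripper is over wheel A. Grip it next.

>>> {"name": "drive_tool", "arguments": {"angular": [[0,0,0],[0,0,0],[0,0,0],[0,0,0],[0,0,0],[0,0,0],[0,0,0],[0,0,0],[0,0,0],[0,0,0],[0,0,0],[0,0,0]], "delta_pos": [[0,0,4],[0,0,2],[0,0,1.1],[0,0,0],[0,0,0],[0,0,0],[0,0,0],[0,0,0],[0,0,0],[0,0,0],[0,0,0],[0,0,0]], "gripper": [8.3,8.3,8.3,8.3,5,5,5,5,5,5,5,5]}}

```text
time_s: 29.55
tool_pos: [0.6581, -0.0459, 0.0146]
tool_rot: [180.0, 0.1, 180.0]
force: [-1.1, 0.8, 6.0]
grip_width: 0.0617
grasp_force: 40.0
```

>>> {"name": "drive_tool", "arguments": {"angular": [[0,0,0],[0,0,0],[0,0,0],[0,0,0],[0,0,0],[0,0,0],[0,0,0],[0,0,0],[0,0,0],[0,0,0],[0,0,0],[0,0,0],[0,0,0],[0,0,0],[0,0,0],[0,0,0],[0,0,0]], "delta_pos": [[0,0,-3],[0,0,-4],[0,0,-4],[0,0,-3],[3.77,0,0],[3.77,0,0],[3.77,0,0],[3.77,0,0],[3.77,0,0],[3.77,0,0],[0,3.55,0],[0,3.55,0],[0,3.55,0],[0,3.55,0],[0,3.55,0],[0,0,0],[0,0,0]], "gripper": [5,5,5,5,5,5,5,5,5,5,5,5,5,5,5,5,5]}}

```text
time_s: 31.25
tool_pos: [0.4393, 0.1323, 0.154]
tool_rot: [-180.0, -0.2, 180.0]
force: [0.5, -0.1, -1.6]
grip_width: 0.0617
grasp_force: 40.0
```

>>> {"name": "drive_tool", "arguments": {"angular": [[0,0,0],[0,0,0],[0,0,0],[0,0,0],[0,0,0],[0,0,0],[0,0,0],[0,0,0]], "delta_pos": [[0.75,0,0],[0,0,3],[0,0,2],[0,0,1],[0,0,0.6],[0,0,0.3],[0,0,0],[0,0,0]], "gripper": [5,5,5,5,5,5,5,5]}}

```text
time_s: 32.05
tool_pos: [0.4325, 0.1325, 0.0861]
tool_rot: [179.9, -0.1, 179.9]
force: [0.3, -0.5, -0.8]
grip_width: 0.062
grasp_force: 40.0
```

>>> {"name": "drive_tool", "arguments": {"angular": [[0,0,0],[0,0,0],[0,0,0],[0,0,0]], "delta_pos": [[0,0,0.3],[0,0,0.2],[0,0,0],[0,0,0]], "gripper": [5,5,5,5]}}

```text
time_s: 32.45
tool_pos: [0.4319, 0.1323, 0.0804]
tool_rot: [179.9, -0.2, 179.9]
force: [-0.2, -0.0, -0.1]
grip_width: 0.0619
grasp_force: 40.0
```

>>> {"name": "drive_tool", "arguments": {"angular": [[0,0,0],[0,0,0],[0,0,0],[0,0,0],[0,0,0],[0,0,0],[0,0,0],[0,0,0],[0,0,0],[0,0,0],[0,0,0],[0,0,0],[0,0,0],[0,0,0],[0,0,0],[0,0,0],[0,0,0]], "delta_pos": [[0,0,0.1],[0,0,0],[0,0,0],[0,0,0],[0,0,-2],[0,0,-4],[0,0,-3],[0,0,0],[0,-3.66,0],[0,-3.66,0],[0,-3.66,0],[0,-3.66,0],[0,-3.66,0],[0,-3.66,0],[0,-3.66,0],[0,-3.66,0],[0,0,0]], "gripper": [5,8,8,8,8,8,8,8,8,8,8,8,8,8,8,8,8]}}

```text
time_s: 34.15
tool_pos: [0.4306, -0.166, 0.1687]
tool_rot: [-180.0, -0.2, 179.4]
force: [-0.8, -0.0, -0.1]
grip_width: 0.0799
grasp_force: 0.0
```

>>> {"name": "drive_tool", "arguments": {"angular": [[0,0,0],[0,0,0],[0,0,0],[0,0,0],[0,0,0],[0,0,0],[0,0,0],[0,0,0],[0,0,0],[0,0,0],[0,0,0],[0,0,0]], "delta_pos": [[-2.95,0,0],[-2.95,0,0],[-2.95,0,0],[-2.95,0,0],[-2.95,0,0],[-2.95,0,0],[-2.95,0,0],[-2.95,0,0],[0,0,4],[0,0,4],[0,0,0],[0,0,0]], "gripper": [8,8,8,8,8,8,8,8,8,8,8,8]}}

```text
time_s: 35.35
tool_pos: [0.6642, -0.1604, 0.088]
tool_rot: [179.9, -0.3, 179.9]
force: [0.5, 0.1, 1.7]
grip_width: 0.0802
grasp_force: 0.0
```

```bash
python3 - <<'E'
from h import *
t=eyes.read_camera('top');s=eyes.read_camera('side')
print(telemetry.get_obs()['tool_pos'])
b=cv2.resize(s['pixels'][110:270,200:320],None,fx=3.2,fy=3.2,interpolation=cv2.INTER_CUBIC)
a=cv2.resize(t['pixels'][120:250,210:340],None,fx=3,fy=3,interpolation=cv2.INTER_CUBIC)
a=cv2.copyMakeBorder(a,0,b.shape[0]-a.shape[0],0,0,cv2.BORDER_CONSTANT)
cv2.imwrite('pics/c9.png',np.hstack([a,b])[...,::-1])
E
```

```text
[ 0.66586877 -0.16131171  0.09081153]
```

View pics/c9.png

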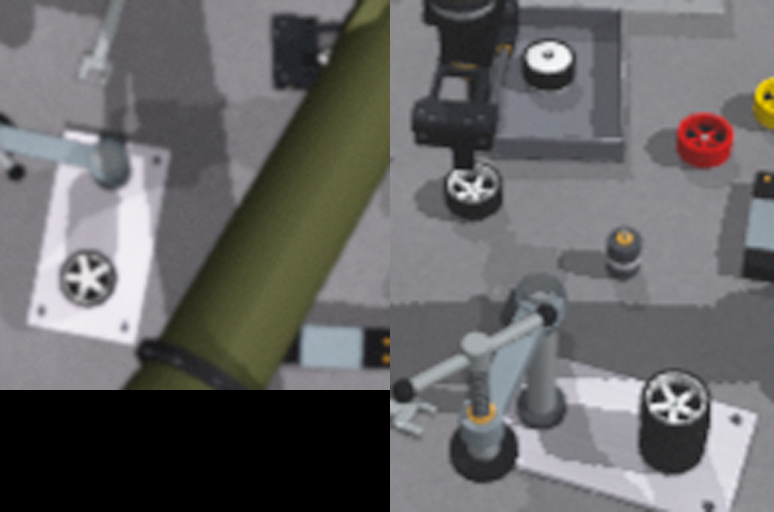

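Three wheels are stacked upright (side crop (675,420)) and the disc is in the tray (548,65). Next is wheel B.

>>> {"name": "drive_tool", "arguments": {"angular": [[0,0,0],[0,0,0],[0,0,0],[0,0,0],[0,0,0],[0,0,0],[0,0,0],[0,0,0],[0,0,0],[0,0,0],[0,0,0],[0,0,0]], "delta_pos": [[-0.1,0,4],[0,0,2.5],[0,0,1.1],[0,0,0],[0,0,0],[0,0,0],[0,0,0],[0,0,0],[0,0,0],[0,0,0],[0,0,0],[0,0,0]], "gripper": [8,8,8,8,5,5,5,5,5,5,5,5]}}

```text
time_s: 36.65
tool_pos: [0.6666, -0.1611, 0.0144]
tool_rot: [179.9, -0.1, 179.9]
force: [0.5, 0.6, 5.3]
grip_width: 0.0623
grasp_force: 40.0
```

>>> {"name": "drive_tool", "arguments": {"angular": [[0,0,0],[0,0,0],[0,0,0],[0,0,0],[0,0,0],[0,0,0],[0,0,0],[0,0,0],[0,0,0],[0,0,0],[0,0,0],[0,0,0],[0,0,0],[0,0,0]], "delta_pos": [[0,0,-3],[0,0,-4],[0,0,-4],[0,0,-4],[0,0,-1.5],[2.94,0,0],[2.94,0,0],[2.94,0,0],[2.94,0,0],[2.94,0,0],[2.94,0,0],[2.94,0,0],[2.94,0,0],[0,0,0]], "gripper": [5,5,5,5,5,5,5,5,5,5,5,5,5,5]}}

```text
time_s: 38.05
tool_pos: [0.4281, -0.1595, 0.1783]
tool_rot: [179.3, -0.1, 179.9]
force: [-0.1, -0.0, -0.3]
grip_width: 0.0623
grasp_force: 40.0
```

>>> {"name": "drive_tool", "arguments": {"angular": [[0,0,0],[0,0,0],[0,0,0],[0,0,0],[0,0,0],[0,0,0],[0,0,0],[0,0,0],[0,0,0],[0,0,0],[0,0,0]], "delta_pos": [[0,3.26,0],[0,3.26,0],[0,3.26,0],[0,3.26,0],[0,3.26,0],[0,3.26,0],[0,3.26,0],[0,3.26,0],[0,3.26,0],[0,0,0],[0,0,0]], "gripper": [5,5,5,5,5,5,5,5,5,5,5]}}

```text
time_s: 39.15
tool_pos: [0.4314, 0.1332, 0.1777]
tool_rot: [-179.9, -0.3, 180.0]
force: [0.3, -1.1, 0.1]
grip_width: 0.0627
grasp_force: 40.0
```

>>> {"name": "drive_tool", "arguments": {"angular": [[0,0,0],[0,0,0],[0,0,0],[0,0,0],[0,0,0],[0,0,0],[0,0,0]], "delta_pos": [[0,0,3],[0,0,2],[0,0,1],[0,0,0.5],[0,0,0.4],[0,0,0],[0,0,0]], "gripper": [5,5,5,5,5,5,5]}}

```text
time_s: 39.85
tool_pos: [0.4319, 0.1332, 0.1106]
tool_rot: [179.9, -0.2, 179.9]
force: [0.6, 0.7, -0.9]
grip_width: 0.0628
grasp_force: 40.0
```

>>> {"name": "drive_tool", "arguments": {"angular": [[0,0,0],[0,0,0],[0,0,0],[0,0,0]], "delta_pos": [[0,0,0.3],[0,0,0.1],[0,0,0],[0,0,0]], "gripper": [5,5,5,5]}}

```text
time_s: 40.25
tool_pos: [0.4314, 0.1331, 0.106]
tool_rot: [179.9, -0.2, 179.9]
force: [-0.0, 1.2, -1.0]
grip_width: 0.0627
grasp_force: 40.0
```

>>> {"name": "drive_tool", "arguments": {"angular": [[0,0,0],[0,0,0],[0,0,0],[0,0,0],[0,0,0],[0,0,0],[0,0,0],[0,0,0],[0,0,0],[0,0,0],[0,0,0],[0,0,0],[0,0,0],[0,0,0],[0,0,0],[0,0,0]], "delta_pos": [[0,0,0.1],[0,0,0],[0,0,0],[0,0,0],[0,0,-2],[0,0,-4],[0,0,-4],[0,0,-4],[0,0,-4],[0,0,-4],[0,0,-4],[0,-3,0],[0,-3,0],[0,-3,0],[0,-3,0],[0,0,0]], "gripper": [5,8,8,8,8,8,8,8,8,8,8,8,8,8,8,8]}}

```text
time_s: 41.85
tool_pos: [0.4323, 0.008, 0.3652]
tool_rot: [179.9, -0.2, 179.4]
force: [-0.1, -0.6, 0.3]
grip_width: 0.0802
grasp_force: 0.0
```

```bash
python3 - <<'E'
from h import *
t=eyes.read_camera('top');s=eyes.read_camera('side')
print(telemetry.get_obs()['tool_pos'])
b=cv2.resize(s['pixels'][150:280,190:320],None,fx=4,fy=4,interpolation=cv2.INTER_CUBIC)
a=cv2.resize(t['pixels'][130:260,175:255],None,fx=4,fy=4,interpolation=cv2.INTER_CUBIC)
cv2.imwrite('pics/c10.png',np.hstack([a,b])[...,::-1])
np.savez('cam.npz',**{k+n:np.array(c[n]) for k,c in (('t',t),('s',s)) for n in ('mtx','D','origin','orientation')})
E
```

```text
[0.4320061  0.01241813 0.3648278 ]
```

View pics/c10.png

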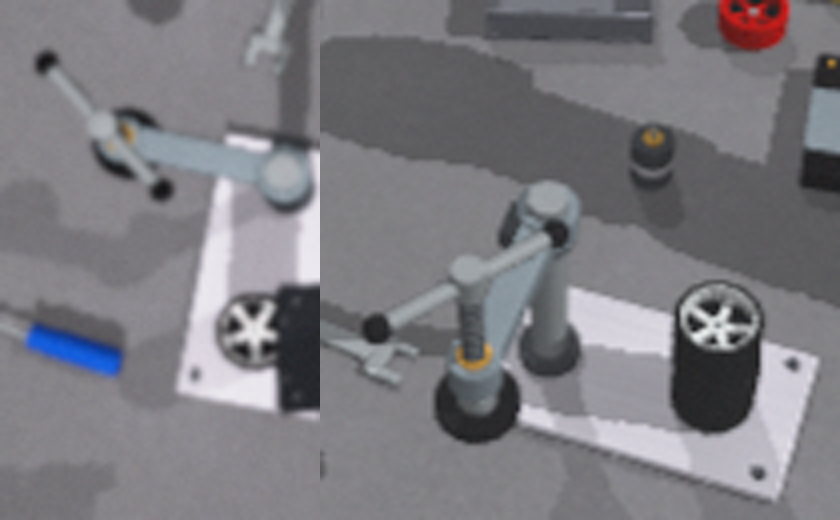

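Four wheels stand upright in the stack (side crop (717,355)). The bar balls are at top (47,62), (161,189) and side (375,328), (557,234). Now to locate the T-handle.

```bash
python3 - <<'E'
from h import *
z=np.load('cam.npz')
t={n:z['t'+n] for n in ('mtx','D','origin','orientation')};s={n:z['s'+n] for n in ('mtx','D','origin','orientation')}
tp=lambda x,y:(x/4+175-.4,y/4+130-.4)
sp=lambda x,y:((x-320)/4+190-.4,y/4+150-.4)
a=tri(t,tp(47,62),s,sp(375,328));b=tri(t,tp(161,189),s,sp(557,234));h=tri(t,tp(103,128),s,sp(467,272))
for v in (a,b,h): print(v[0].round(4),round(v[1],4))
d=a[0]-b[0];print('len',np.linalg.norm(d),'ang',np.degrees(np.arctan2(d[1],d[0])),'mid',(a[0]+b[0])/2)
w=tri(t,tp(252,330),s,sp(717,318));print('stack top',w)
c=tri(t,tp(284,175),s,sp(548,205));print('col top',c)
o=telemetry.get_obs();print(o['qpos'],o['tool_rot'],o['tool_pos'])
E
```

```text
[0.6335 0.2729 0.28  ] 0.0007
[0.5392 0.1917 0.2803] 0.0013
[0.5852 0.232  0.2876] 0.0027
len 0.1244705861487228 ang 40.72880085167302 mid [0.58635361 0.23231445 0.28017171]
stack top (array([0.43362782, 0.13548926, 0.12836036]), np.float64(0.0005928798474760614))
col top (array([0.55527692, 0.10553294, 0.19748506]), np.float64(0.002159046004618398))
[-54.06819465 -15.87727656  38.94136374  97.07254589   9.75611699
  95.48278256  74.47516829] [179.86249947  -0.20591741 179.77324608] [0.4320061  0.01241813 0.3648278 ]
```

>>> {"name": "drive_tool", "arguments": {"angular": [[0,0,0.143],[0,0,0.143],[0,0,0.143],[0,0,0.143],[0,0,0.143],[0,0,0.143],[0,0,0.143],[0,0,0.143],[0,0,0.143],[0,0,0.143],[0,0,0.143],[0,0,0.143],[0,0,0.143],[0,0,0.143],[0,0,0.143],[0,0,0.143],[0,0,0.143],[0,0,0],[0,0,0]], "delta_pos": [[0,0,0],[0,0,0],[0,0,0],[0,0,0],[0,0,0],[0,0,0],[0,0,0],[0,0,0],[0,0,0],[0,0,0],[0,0,0],[0,0,0],[0,0,0],[0,0,0],[0,0,0],[0,0,0],[0,0,0],[0,0,0],[0,0,0]], "gripper": [6,6,6,6,6,6,6,6,6,6,6,6,6,6,6,6,6,6,6]}}

```text
time_s: 43.85
tool_pos: [0.432, 0.0137, 0.3645]
tool_rot: [-179.8, 0.2, 40.9]
force: [0.1, 0.6, -0.4]
grip_width: 0.0596
grasp_force: 0.0
```

```bash
cat >> h.py <<'E'
def goto(P,yaw=None):
    o=telemetry.get_obs();M=rot(o['tool_rot'])
    print('pos',o['tool_pos'].round(4),'rot',o['tool_rot'].round(1),'q',o['qpos'].round(0),'w',round(o['grip_width'],4),round(o['grasp_force'],1),'F',o['force'].round(1))
    print('tool cm',(M.T@(np.array(P)-o['tool_pos'])*100).round(2))
    if yaw is not None: print('turn z rad',round(-np.radians((yaw-o['tool_rot'][2]+180)%360-180),3))
E
python3 -c "
from h import *
goto((.586,.232,.365),40.7)"
```

```text
pos [0.432  0.0137 0.3645] rot [-179.8    0.2   40.9] q [-34. -12.  23.  97.   5.  95. -59.] w 0.0596 0.0 F [ 0.1  0.6 -0.4]
tool cm [25.93 -6.44 -0.11]
turn z rad 0.003
```

>>> {"name": "drive_tool", "arguments": {"angular": [[0,0,0],[0,0,0],[0,0,0],[0,0,0],[0,0,0],[0,0,0],[0,0,0],[0,0,0],[0,0,0],[0,0,0],[0,0,0],[0,0,0],[0,0,0]], "delta_pos": [[3.24,-0.8,0],[3.24,-0.8,0],[3.24,-0.8,0],[3.24,-0.8,0],[3.24,-0.8,0],[3.24,-0.8,0],[3.24,-0.8,0],[3.24,-0.8,0],[0,0,0],[0,0,2],[0,0,2],[0,0,0],[0,0,0]], "gripper": [6,6,6,6,6,6,6,6,6,6,6,6,6]}}

```text
time_s: 45.15
tool_pos: [0.5867, 0.2301, 0.3247]
tool_rot: [-179.8, 0.2, 40.7]
force: [0.5, 0.5, 0.1]
grip_width: 0.0601
grasp_force: 0.0
```

```bash
python3 - <<'E'
from h import *
goto((.586,.232,.276),40.7)
t=eyes.read_camera('top');s=eyes.read_camera('side')
b=cv2.resize(s['pixels'][150:280,170:300],None,fx=4,fy=4,interpolation=cv2.INTER_CUBIC)
cv2.imwrite('pics/c11.png',b[...,::-1])
E
```

```text
pos [0.5867 0.2301 0.3247] rot [-179.8    0.2   40.7] q [-39.  15.  19.  76.  -5.  90. -69.] w 0.0601 0.0 F [0.5 0.5 0.1]
tool cm [ 0.08 -0.17  4.87]
turn z rad -0.001
```

View pics/c11.png

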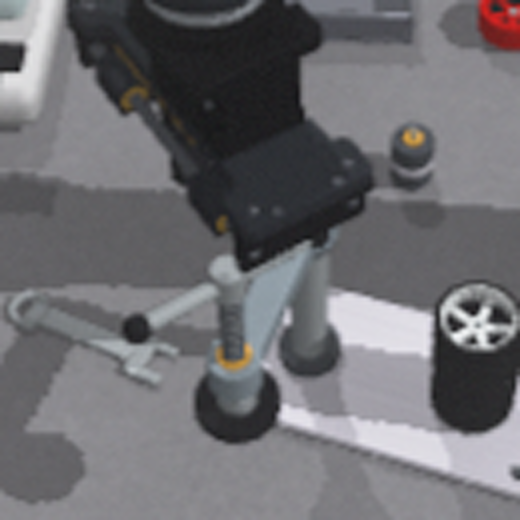

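The hub is visible at (228,268) just below the gripper. I'll descend onto it and close.

>>> {"name": "drive_tool", "arguments": {"angular": [[0,0,0],[0,0,0],[0,0,0],[0,0,0],[0,0,0],[0,0,0],[0,0,0],[0,0,0],[0,0,0],[0,0,0],[0,0,0],[0,0,0],[0,0,0]], "delta_pos": [[0.1,-0.15,1.5],[0,0,1.5],[0,0,1],[0,0,0.8],[0,0,0],[0,0,0],[0,0,0],[0,0,0],[0,0,0],[0,0,0],[0,0,0],[0,0,0],[0,0,0]], "gripper": [6,6,6,6,1,1,1,1,1,1,1,1,1], "squeeze": 40}}

```text
time_s: 46.55
tool_pos: [0.5871, 0.2316, 0.2768]
tool_rot: [-179.8, 0.1, 40.6]
force: [0.4, -1.3, 1.7]
grip_width: 0.0103
grasp_force: 0.7
```

>>> {"name": "drive_tool", "arguments": {"angular": [[0,0,0],[0,0,0],[0,0,0],[0,0,0],[0,0,0],[0,0,0],[0,0,0],[0,0,0],[0,0,0],[0,0,0],[0,0,0],[0,0,0],[0,0,0],[0,0,0],[0,0,0],[0,0,0]], "delta_pos": [[0,0,0],[0,0,0],[0,0,0],[0,0,0],[0,0,0.8],[0,0,0.8],[0,0,0],[0,0,0],[0,0,0],[0,0,0],[0,0,0],[0,0,0],[0,0,0],[0,0,0],[0,0,0],[0,0,0]], "gripper": [5,5,5,5,5,5,5,1,1,1,1,1,1,1,1,1]}}

```text
time_s: 48.15
tool_pos: [0.5869, 0.2318, 0.2607]
tool_rot: [-179.8, 0.1, 40.6]
force: [1.3, -0.9, 1.9]
grip_width: 0.021
grasp_force: 40.0
```

```bash
python3 - <<'E'
from h import *
goto((.586,.232,.276),40.7)
s=eyes.read_camera('side')
b=cv2.resize(s['pixels'][170:270,180:280],None,fx=5,fy=5,interpolation=cv2.INTER_CUBIC)
cv2.imwrite('pics/c12.png',b[...,::-1])
E
```

```text
pos [0.5869 0.2318 0.2607] rot [-1.798e+02  1.000e-01  4.060e+01] q [-39.  15.  19.  82.  -5.  83. -70.] w 0.021 40.0 F [ 1.3 -0.9  1.9]
tool cm [-0.05 -0.08 -1.53]
turn z rad -0.002
```

View pics/c12.png

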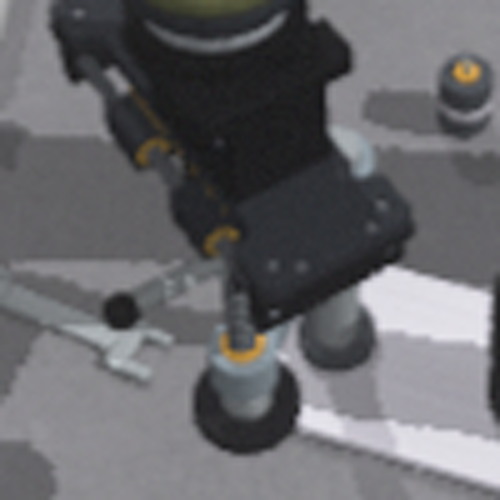

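The hub is held (width 21 mm, 40 N). Now I'll lead the arm round the column in 4.5° steps, turning the tool with it.

>>> {"name": "drive_tool", "arguments": {"angular": [[0,0,-0.0785],[0,0,-0.0785],[0,0,-0.0785],[0,0,-0.0785],[0,0,-0.0785],[0,0,-0.0785],[0,0,-0.0785],[0,0,-0.0785],[0,0,0]], "delta_pos": [[-0.64,-0.8,0],[-0.64,-0.8,0],[-0.64,-0.8,0],[-0.64,-0.8,0],[-0.64,-0.8,0],[-0.64,-0.8,0],[-0.64,-0.8,0],[-0.64,-0.8,0],[0,0,0]], "gripper": [1,1,1,1,1,1,1,1,1], "squeeze": 50}}

```text
time_s: 49.1
tool_pos: [0.5069, 0.2252, 0.2608]
tool_rot: [-179.9, -0.1, 76.6]
force: [4.0, 1.1, -2.7]
grip_width: 0.021
grasp_force: 50.0
```

```bash
python3 - <<'E'
from h import *
C=np.array([.5575,.105])
P=telemetry.get_obs()['tool_pos']
a=np.degrees(np.arctan2(P[1]-C[1],P[0]-C[0]));print(a,np.hypot(*(P[:2]-C)))
e=np.radians(a+3)
goto((*(C+.13*np.array([np.cos(e),np.sin(e)])),P[2]),40.6+a-77)
E
```

```text
112.82176907662999 0.13037120286786308
pos [0.5069 0.2252 0.2608] rot [-1.799e+02 -1.000e-01  7.660e+01] q [-40.   5.  14.  93.  -2.  82. -39.] w 0.021 50.0 F [ 4.   1.1 -2.7]
tool cm [-0.45 -0.52 -0.  ]
turn z rad 0.003
```

>>> {"name": "drive_tool", "arguments": {"angular": [[0,0,-0.0785],[0,0,-0.0785],[0,0,-0.0785],[0,0,-0.0785],[0,0,-0.0785],[0,0,-0.0785],[0,0,-0.0785],[0,0,-0.0785],[0,0,-0.0785],[0,0,-0.0785],[0,0,0]], "delta_pos": [[-0.64,-0.8,0],[-0.64,-0.8,0],[-0.64,-0.8,0],[-0.64,-0.8,0],[-0.64,-0.8,0],[-0.64,-0.8,0],[-0.64,-0.8,0],[-0.64,-0.8,0],[-0.64,-0.8,0],[-0.64,-0.8,0],[0,0,0]], "gripper": [1,1,1,1,1,1,1,1,1,1,1]}}

```text
time_s: 50.2
tool_pos: [0.4363, 0.1545, 0.2608]
tool_rot: [-179.9, -0.3, 121.5]
force: [3.3, 3.1, -3.4]
grip_width: 0.0208
grasp_force: 50.0
```

```bash
python3 - <<'E'
from h import *
C=np.array([.5575,.105])
P=telemetry.get_obs()['tool_pos']
a=np.degrees(np.arctan2(P[1]-C[1],P[0]-C[0]));print(a,np.hypot(*(P[:2]-C)))
e=np.radians(167)
goto((*(C+.13*np.array([np.cos(e),np.sin(e)])),P[2]),40.6+90)
E
```

```text
157.78267009037526 0.13087571188690608
pos [0.4363 0.1545 0.2608] rot [-179.9   -0.3  121.5] q [-39.  -6.  15. 104.   1.  82.   7.] w 0.0208 50.0 F [ 3.3  3.1 -3.4]
tool cm [-1.44 -1.53 -0.01]
turn z rad -0.159
```

>>> {"name": "drive_tool", "arguments": {"angular": [[0,0,-0.0785],[0,0,-0.0785],[0,0,0],[0,0,0],[0,0,0]], "delta_pos": [[-0.64,-0.8,0],[-0.64,-0.8,0],[0,0,0],[0,0,0],[0,0,0]], "gripper": [1,1,1,1,1]}}

```text
time_s: 50.7
tool_pos: [0.4302, 0.1351, 0.2608]
tool_rot: [-179.9, -0.2, 130.5]
force: [3.1, 4.7, -3.8]
grip_width: 0.0207
grasp_force: 50.0
```

>>> {"name": "drive_tool", "arguments": {"angular": [[0,0,-0.026],[0,0,0],[0,0,0]], "delta_pos": [[-0.21,-0.27,0],[0,0,0],[0,0,0]], "gripper": [1,1,1]}}

```text
time_s: 51.0
tool_pos: [0.4294, 0.132, 0.2608]
tool_rot: [-179.9, -0.2, 132.0]
force: [4.0, 4.2, -4.1]
grip_width: 0.0209
grasp_force: 50.0
```

>>> {"name": "drive_tool", "arguments": {"angular": [[0,0,-0.026],[0,0,0],[0,0,0]], "delta_pos": [[-0.21,-0.27,0],[0,0,0],[0,0,0]], "gripper": [1,1,1]}}

```text
time_s: 51.3
tool_pos: [0.429, 0.1298, 0.2608]
tool_rot: [180.0, -0.3, 133.5]
force: [3.8, 7.4, -4.8]
grip_width: 0.0208
grasp_force: 50.1
```

>>> {"name": "drive_tool", "arguments": {"angular": [[0,0,-0.026],[0,0,0],[0,0,0]], "delta_pos": [[-0.21,-0.27,0],[0,0,0],[0,0,0]], "gripper": [1,1,1]}}

```text
time_s: 51.6
tool_pos: [0.4288, 0.1287, 0.261]
tool_rot: [179.8, -0.4, 135.1]
force: [4.7, 10.3, -6.8]
grip_width: 0.0205
grasp_force: 50.1
```

The arm is at its stop (force rising, no motion). Now the first winding turn, clockwise, following the screw down.

>>> {"name": "drive_tool", "arguments": {"angular": [[0,0,0.143],[0,0,0.143],[0,0,0.143],[0,0,0.143],[0,0,0.143],[0,0,0.143],[0,0,0.143],[0,0,0.143],[0,0,0.143],[0,0,0.143],[0,0,0.143],[0,0,0.143],[0,0,0.143],[0,0,0.143],[0,0,0.143],[0,0,0.143],[0,0,0.143],[0,0,0.143],[0,0,0]], "delta_pos": [[0,0,0.045],[0,0,0.045],[0,0,0.045],[0,0,0.045],[0,0,0.045],[0,0,0.045],[0,0,0.045],[0,0,0.045],[0,0,0.045],[0,0,0.045],[0,0,0.045],[0,0,0.045],[0,0,0.045],[0,0,0.045],[0,0,0.045],[0,0,0.045],[0,0,0.045],[0,0,0.045],[0,0,0]], "gripper": [1,1,1,1,1,1,1,1,1,1,1,1,1,1,1,1,1,1,1]}}

```text
time_s: 53.5
tool_pos: [0.4286, 0.1291, 0.2528]
tool_rot: [-179.6, 0.2, -12.6]
force: [3.8, 12.2, -6.1]
grip_width: 0.0204
grasp_force: 50.1
```

```bash
python3 - <<'E'
from h import *
goto((.4288,.1287,.26),-12)
print(telemetry.get_obs()['wrist_torque'])
t=eyes.read_camera('top');s=eyes.read_camera('side')
a=cv2.resize(t['pixels'][160:260,180:280],None,fx=4,fy=4,interpolation=cv2.INTER_CUBIC)
b=cv2.resize(s['pixels'][160:260,220:320],None,fx=4,fy=4,interpolation=cv2.INTER_CUBIC)
cv2.imwrite('pics/c13.png',np.hstack([a,b])[...,::-1])
E
```

```text
pos [0.4286 0.1291 0.2528] rot [-179.6    0.2  -12.6] q [ -28.   -8.    7.  107.    0.   81. -123.] w 0.0204 50.1 F [ 3.8 12.2 -6.1]
tool cm [ 0.02  0.03 -0.72]
turn z rad -0.01
[ 3.17643365 -0.96114499 -0.0775714 ]
```

View pics/c13.png

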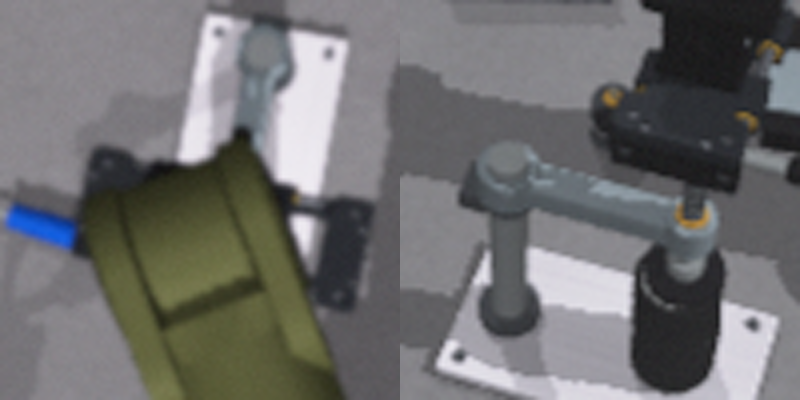

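The arm stands over the stack with the foot just above it (side crop (690,250)). I have used up my picture views, so from here I'll gauge by touch. First release, lift, and turn the tool back half a turn.

>>> {"name": "drive_tool", "arguments": {"angular": [[0,0,0],[0,0,0],[0,0,0],[0,0,0],[0,0,0],[0,0,0],[0,0,0]], "delta_pos": [[0,0,0],[0,0,0],[0,0,0],[0,0,0],[0,0,-2],[0,0,-3],[0,0,0]], "gripper": [5,5,5,5,5,5,5]}}

```text
time_s: 54.3
tool_pos: [0.4299, 0.1236, 0.3067]
tool_rot: [-179.9, -0.0, -12.6]
force: [0.7, -0.1, 0.7]
grip_width: 0.05
grasp_force: 0.0
```

>>> {"name": "drive_tool", "arguments": {"angular": [[0,0,-0.148],[0,0,-0.148],[0,0,-0.148],[0,0,-0.148],[0,0,-0.148],[0,0,-0.148],[0,0,-0.148],[0,0,-0.148],[0,0,-0.148],[0,0,-0.148],[0,0,-0.148],[0,0,-0.148],[0,0,-0.148],[0,0,-0.148],[0,0,-0.148],[0,0,-0.148],[0,0,-0.148],[0,0,-0.148],[0,0,-0.148],[0,0,-0.148]], "delta_pos": [[0,0,0],[0,0,0],[0,0,0],[0,0,0],[0,0,0],[0,0,0],[0,0,0],[0,0,0],[0,0,0],[0,0,0],[0,0,0],[0,0,0],[0,0,0],[0,0,0],[0,0,0],[0,0,0],[0,0,0],[0,0,0],[0,0,0],[0,0,0]], "gripper": [0,0,0,0,0,0,0,0,0,0,0,0,0,0,0,0,0,0,0,0]}}

```text
time_s: 56.3
tool_pos: [0.428, 0.123, 0.3025]
tool_rot: [-179.9, -0.3, 157.4]
force: [-0.1, 0.3, -0.9]
grip_width: 0.0005
grasp_force: 0.0
```

>>> {"name": "drive_tool", "arguments": {"angular": [[0,0,-0.148],[0,0,-0.034],[0,0,0],[0,0,0]], "delta_pos": [[0,0,0],[0,0,0],[0,0,0],[0,0,0]], "gripper": [0,0,0,0]}}

```text
time_s: 56.7
tool_pos: [0.4282, 0.1235, 0.3026]
tool_rot: [-180.0, -0.3, 167.4]
force: [-0.8, -0.3, -0.5]
grip_width: 0.0005
grasp_force: 0.0
```

```bash
python3 - <<'E'
from h import *
goto((.4286,.1291,.29),167.4)
goto((.5575,.105,.29),167.4)
E
```

```text
pos [0.4282 0.1235 0.3026] rot [-180.    -0.3  167.4] q [-42. -10.  20. 102.   3.  87.  55.] w 0.0005 0.0 F [-0.8 -0.3 -0.5]
tool cm [0.08 0.56 1.26]
turn z rad 0.001
pos [0.4282 0.1235 0.3026] rot [-180.    -0.3  167.4] q [-42. -10.  20. 102.   3.  87.  55.] w 0.0005 0.0 F [-0.8 -0.3 -0.5]
tool cm [-13.03   1.01   1.2 ]
turn z rad 0.001
```

>>> {"name": "drive_tool", "arguments": {"angular": [[0,0,0],[0,0,0],[0,0,0],[0,0,0],[0,0,0]], "delta_pos": [[0.08,0.56,0.3],[0,0,0.5],[0,0,0.3],[0,0,0],[0,0,0]], "gripper": [0,0,0,0,0]}}

```text
time_s: 57.2
tool_pos: [0.4288, 0.1296, 0.2917]
tool_rot: [180.0, -0.2, 167.5]
force: [0.8, 0.5, 0.3]
grip_width: 0.0008
grasp_force: 0.0
```

>>> {"name": "drive_tool", "arguments": {"angular": [[0,0,0],[0,0,0],[0,0,0],[0,0,0]], "delta_pos": [[0,0,0.3],[0,0,0.2],[0,0,0],[0,0,0]], "gripper": [0,0,0,0]}}

```text
time_s: 57.6
tool_pos: [0.4288, 0.1297, 0.2868]
tool_rot: [180.0, -0.2, 167.5]
force: [-0.7, 0.4, -0.4]
grip_width: 0.0007
grasp_force: 0.0
```

>>> {"name": "drive_tool", "arguments": {"angular": [[0,0,0],[0,0,0],[0,0,0],[0,0,0]], "delta_pos": [[0,0,0.2],[0,0,0.2],[0,0,0],[0,0,0]], "gripper": [0,0,0,0]}}

```text
time_s: 58.0
tool_pos: [0.4288, 0.1297, 0.2827]
tool_rot: [180.0, -0.2, 167.5]
force: [0.1, -0.1, 0.5]
grip_width: 0.0009
grasp_force: 0.0
```

>>> {"name": "drive_tool", "arguments": {"angular": [[0,0,0],[0,0,0],[0,0,0],[0,0,0]], "delta_pos": [[0,0,0.2],[0,0,0.1],[0,0,0],[0,0,0]], "gripper": [0,0,0,0]}}

```text
time_s: 58.4
tool_pos: [0.4288, 0.1297, 0.2798]
tool_rot: [180.0, -0.2, 167.5]
force: [1.2, -0.6, 0.5]
grip_width: 0.0004
grasp_force: 0.0
```

>>> {"name": "drive_tool", "arguments": {"angular": [[0,0,0],[0,0,0],[0,0,0],[0,0,0]], "delta_pos": [[0,0,0.2],[0,0,0.1],[0,0,0],[0,0,0]], "gripper": [0,0,0,0]}}

```text
time_s: 58.8
tool_pos: [0.4287, 0.1297, 0.2768]
tool_rot: [180.0, -0.2, 167.6]
force: [0.6, -0.0, 0.4]
grip_width: 0.0007
grasp_force: 0.0
```

>>> {"name": "drive_tool", "arguments": {"angular": [[0,0,0],[0,0,0],[0,0,0],[0,0,0]], "delta_pos": [[0,0,0.2],[0,0,0.1],[0,0,0],[0,0,0]], "gripper": [0,0,0,0]}}

```text
time_s: 59.2
tool_pos: [0.4287, 0.1297, 0.2738]
tool_rot: [180.0, -0.2, 167.5]
force: [0.4, -0.4, 0.5]
grip_width: 0.0004
grasp_force: 0.0
```

>>> {"name": "drive_tool", "arguments": {"angular": [[0,0,0],[0,0,0],[0,0,0],[0,0,0]], "delta_pos": [[0,0,0.2],[0,0,0.1],[0,0,0],[0,0,0]], "gripper": [0,0,0,0]}}

```text
time_s: 59.6
tool_pos: [0.4287, 0.1297, 0.2708]
tool_rot: [180.0, -0.2, 167.5]
force: [0.6, -0.2, -0.3]
grip_width: 0.0004
grasp_force: 0.0
```

>>> {"name": "drive_tool", "arguments": {"angular": [[0,0,0],[0,0,0],[0,0,0],[0,0,0]], "delta_pos": [[0,0,0.1],[0,0,0.1],[0,0,0],[0,0,0]], "gripper": [0,0,0,0]}}

```text
time_s: 60.0
tool_pos: [0.4287, 0.1297, 0.2688]
tool_rot: [180.0, -0.2, 167.5]
force: [-0.2, 0.0, 0.0]
grip_width: 0.0002
grasp_force: 0.0
```

>>> {"name": "drive_tool", "arguments": {"angular": [[0,0,0],[0,0,0],[0,0,0],[0,0,0]], "delta_pos": [[0,0,0.1],[0,0,0.1],[0,0,0],[0,0,0]], "gripper": [0,0,0,0]}}

```text
time_s: 60.4
tool_pos: [0.4293, 0.1299, 0.2686]
tool_rot: [179.9, -0.1, 167.5]
force: [-1.2, -0.6, 8.2]
grip_width: 0.0007
grasp_force: 3.8
```

Hub top touched at TCP z ≈ .2687. I'll do the same on the column top (known 202 mm) for reference.

>>> {"name": "drive_tool", "arguments": {"angular": [[0,0,0],[0,0,0],[0,0,0],[0,0,0],[0,0,0],[0,0,0],[0,0,0],[0,0,0],[0,0,0],[0,0,0],[0,0,0],[0,0,0],[0,0,0]], "delta_pos": [[0,0,-3],[0,0,-3],[-3.3,0.1,0],[-3.3,0.1,0],[-3.3,0.1,0],[-3.25,0.08,0],[0,0,0],[0,0,4],[0,0,4],[0,0,2],[0,0,2],[0,0,0],[0,0,0]], "gripper": [0,0,0,0,0,0,0,0,0,0,0,0,0]}}

```text
time_s: 61.7
tool_pos: [0.5573, 0.1055, 0.2068]
tool_rot: [180.0, -0.2, 167.6]
force: [0.2, 0.3, 0.8]
grip_width: 0.0004
grasp_force: 0.0
```

>>> {"name": "drive_tool", "arguments": {"angular": [[0,0,0],[0,0,0],[0,0,0],[0,0,0]], "delta_pos": [[0,0,0.4],[0,0,0.4],[0,0,0],[0,0,0]], "gripper": [0,0,0,0]}}

```text
time_s: 62.1
tool_pos: [0.5578, 0.1052, 0.1986]
tool_rot: [180.0, -0.2, 167.5]
force: [0.1, 0.0, 0.1]
grip_width: 0.0002
grasp_force: 0.0
```

>>> {"name": "drive_tool", "arguments": {"angular": [[0,0,0],[0,0,0],[0,0,0],[0,0,0]], "delta_pos": [[0,0,0.3],[0,0,0.2],[0,0,0],[0,0,0]], "gripper": [0,0,0,0]}}

```text
time_s: 62.5
tool_pos: [0.5576, 0.1051, 0.1932]
tool_rot: [180.0, -0.2, 167.5]
force: [0.9, 0.1, 0.1]
grip_width: 0.0007
grasp_force: 0.0
```

>>> {"name": "drive_tool", "arguments": {"angular": [[0,0,0],[0,0,0],[0,0,0],[0,0,0]], "delta_pos": [[0,0,0.2],[0,0,0.1],[0,0,0],[0,0,0]], "gripper": [0,0,0,0]}}

```text
time_s: 62.9
tool_pos: [0.5578, 0.1052, 0.1908]
tool_rot: [180.0, -0.2, 167.5]
force: [-1.4, 0.1, 3.9]
grip_width: 0.0007
grasp_force: 2.0
```

>>> {"name": "drive_tool", "arguments": {"angular": [[0,0,0],[0,0,0],[0,0,0],[0,0,0]], "delta_pos": [[0,0,0.1],[0,0,0.1],[0,0,0],[0,0,0]], "gripper": [0,0,0,0]}}

```text
time_s: 63.3
tool_pos: [0.5578, 0.1052, 0.1907]
tool_rot: [179.9, -0.2, 167.5]
force: [-4.7, -0.6, 14.3]
grip_width: 0.0003
grasp_force: 6.7
```

The column top touches at TCP .1909, so the tips read 11 mm high. The hub top is then at .280 and the bar at .267, with the foot just at the wheel. About 7.7 mm (2.4 rad) is still to go. Back to the hub.

>>> {"name": "drive_tool", "arguments": {"angular": [[0,0,0],[0,0,0],[0,0,0],[0,0,0],[0,0,0],[0,0,0],[0,0,0],[0,0,0],[0,0,0],[0,0,0],[0,0,0]], "delta_pos": [[0,0,-4],[0,0,-4],[0,0,-4],[0,0,0],[3.3,-0.1,0],[3.3,-0.1,0],[3.3,-0.1,0],[3.25,-0.08,0],[0,0,0],[0,0,0],[0,0,0]], "gripper": [5,5,5,5,5,5,5,5,5,5,5]}}

```text
time_s: 64.4
tool_pos: [0.4296, 0.1293, 0.3084]
tool_rot: [-180.0, -0.2, 167.5]
force: [0.4, 1.4, 0.6]
grip_width: 0.05
grasp_force: 0.0
```

```bash
python3 -c "
from h import *
goto((.4288,.1295,.250),167.5)"
```

```text
pos [0.4296 0.1293 0.3084] rot [-180.    -0.2  167.5] q [-44.  -9.  21. 101.   3.  88.  54.] w 0.05 0.0 F [0.4 1.4 0.6]
tool cm [0.06 0.01 5.84]
turn z rad -0.0
```

>>> {"name": "drive_tool", "arguments": {"angular": [[0,0,0],[0,0,0],[0,0,0],[0,0,0],[0,0,0],[0,0,0],[0,0,0],[0,0,0],[0,0,0],[0,0,0],[0,0,0],[0,0,0],[0,0,0]], "delta_pos": [[0,0,2],[0,0,2],[0,0,1],[0,0,0.8],[0,0,0],[0,0,0],[0,0,0],[0,0,0],[0,0,0],[0,0,0],[0,0,0],[0,0,0],[0,0,0]], "gripper": [5,5,5,5,5,1,1,1,1,1,1,1,1], "squeeze": 50}}

```text
time_s: 65.7
tool_pos: [0.429, 0.1307, 0.2514]
tool_rot: [179.9, -0.2, 167.6]
force: [1.2, 4.3, 2.6]
grip_width: 0.0206
grasp_force: 50.0
```

Held. Wind 2.4 rad (17 rows of 0.142, 0.045 cm down each).

>>> {"name": "drive_tool", "arguments": {"angular": [[0,0,0.142],[0,0,0.142],[0,0,0.142],[0,0,0.142],[0,0,0.142],[0,0,0.142],[0,0,0.142],[0,0,0.142],[0,0,0.142],[0,0,0.142],[0,0,0.142],[0,0,0.142],[0,0,0.142],[0,0,0.142],[0,0,0.142],[0,0,0.142],[0,0,0.142],[0,0,0],[0,0,0],[0,0,0]], "delta_pos": [[0,0,0.045],[0,0,0.045],[0,0,0.045],[0,0,0.045],[0,0,0.045],[0,0,0.045],[0,0,0.045],[0,0,0.045],[0,0,0.045],[0,0,0.045],[0,0,0.045],[0,0,0.045],[0,0,0.045],[0,0,0.045],[0,0,0.045],[0,0,0.045],[0,0,0.045],[0,0,0],[0,0,0],[0,0,0]], "gripper": [1,1,1,1,1,1,1,1,1,1,1,1,1,1,1,1,1,1,1,1]}}

```text
time_s: 67.7
tool_pos: [0.4293, 0.1309, 0.2438]
tool_rot: [-179.8, -0.0, 29.3]
force: [2.8, 5.2, 1.9]
grip_width: 0.0206
grasp_force: 50.0
```

>>> {"name": "drive_tool", "arguments": {"angular": [[0,0,0],[0,0,0],[0,0,0],[0,0,0],[0,0,0],[0,0,0],[0,0,0],[0,0,0],[0,0,0],[0,0,0],[0,0,0]], "delta_pos": [[0,0,0],[0,0,0],[0,0,0],[0,0,0],[0,0,-2],[0,0,-3],[0,0,0],[0,0,0],[0,0,0],[0,0,0],[0,0,0]], "gripper": [5,5,5,5,5,5,0,0,0,0,0]}}

```text
time_s: 68.8
tool_pos: [0.4284, 0.1295, 0.2924]
tool_rot: [-179.8, 0.2, 29.2]
force: [0.9, -0.5, 0.1]
grip_width: 0.018
grasp_force: 0.0
```

```bash
python3 -c "
from h import *
goto((.429,.1300,.265))"
```

```text
pos [0.4284 0.1295 0.2924] rot [-179.8    0.2   29.2] q [-33.  -8.  12. 103.   2.  86. -83.] w 0.018 0.0 F [ 0.9 -0.5  0.1]
tool cm [ 0.09 -0.01  2.74]
```

Check by touch: contact is expected at TCP ≈ .261.

>>> {"name": "drive_tool", "arguments": {"angular": [[0,0,0],[0,0,0],[0,0,0],[0,0,0],[0,0,0],[0,0,0],[0,0,0]], "delta_pos": [[0,0,1],[0,0,0.6],[0,0,0.5],[0,0,0.3],[0,0,0.3],[0,0,0],[0,0,0]], "gripper": [0,0,0,0,0,0,0]}}

```text
time_s: 69.5
tool_pos: [0.4288, 0.1298, 0.2663]
tool_rot: [-179.8, 0.1, 29.2]
force: [-0.9, -0.2, -0.0]
grip_width: 0.0005
grasp_force: 0.0
```

>>> {"name": "drive_tool", "arguments": {"angular": [[0,0,0],[0,0,0],[0,0,0],[0,0,0]], "delta_pos": [[0,0,0.1],[0,0,0.1],[0,0,0],[0,0,0]], "gripper": [0,0,0,0]}}

```text
time_s: 69.9
tool_pos: [0.4287, 0.1298, 0.2642]
tool_rot: [-179.8, 0.2, 29.2]
force: [0.2, 0.8, 0.3]
grip_width: 0.0008
grasp_force: 0.0
```

>>> {"name": "drive_tool", "arguments": {"angular": [[0,0,0],[0,0,0],[0,0,0]], "delta_pos": [[0,0,0.15],[0,0,0],[0,0,0]], "gripper": [0,0,0]}}

```text
time_s: 70.2
tool_pos: [0.4287, 0.1297, 0.2626]
tool_rot: [-179.8, 0.2, 29.2]
force: [0.5, 1.3, -0.7]
grip_width: 0.0003
grasp_force: 0.0
```

>>> {"name": "drive_tool", "arguments": {"angular": [[0,0,0],[0,0,0],[0,0,0]], "delta_pos": [[0,0,0.1],[0,0,0],[0,0,0]], "gripper": [0,0,0]}}

```text
time_s: 70.5
tool_pos: [0.4287, 0.1297, 0.2617]
tool_rot: [-179.8, 0.2, 29.2]
force: [-0.8, 0.2, 0.3]
grip_width: 0.0006
grasp_force: 0.0
```

>>> {"name": "drive_tool", "arguments": {"angular": [[0,0,0],[0,0,0],[0,0,0]], "delta_pos": [[0,0,0.1],[0,0,0],[0,0,0]], "gripper": [0,0,0]}}

```text
time_s: 70.8
tool_pos: [0.4289, 0.1298, 0.261]
tool_rot: [-179.8, 0.1, 29.2]
force: [-0.2, -0.6, 2.3]
grip_width: 0.0007
grasp_force: 1.3
```

Contact at .261 means the foot is pushed in about 6.8 mm. Now retreat and check the disc numerically.

>>> {"name": "drive_tool", "arguments": {"angular": [[0,0,0],[0,0,0],[0,0,0],[0,0,0],[0,0,0],[0,0,0],[0,0,0],[0,0,0]], "delta_pos": [[0,0,-3],[0,0,-4],[0,0,-4],[0,2,0],[0,2,0],[0,2,0],[0,0,0],[0,0,0]], "gripper": [0,0,0,0,0,0,0,0]}}

```text
time_s: 71.6
tool_pos: [0.4582, 0.0776, 0.3702]
tool_rot: [-179.8, 0.2, 29.2]
force: [0.3, 0.1, -0.0]
grip_width: 0.0006
grasp_force: 0.0
```

```bash
python3 - <<'E'
from h import *
goto((.429,.13,.36))
t=eyes.read_camera('top');s=eyes.read_camera('side')
for nm,c in (('t',t),('s',s)):
    for th in (140,170):
        print(nm,'disc',rim(c,(.594,-.347),z=.036,r=9.5,th=th))
    for n in ('deep1_mid','disc1_mid','small1_mid','motor','pack','tape','coffee'):
        print(n,[(np.round(d['centre']).tolist(),round(d['p'],2)) for d in models.search_frame(c,n)][:4])
    # residual bright rims at old spots
    for P in ((.656,-.045),(.666,-.159),(.553,-.165),(.45,-.152),(.43,-.037)):
        p=proj(c,[[*P,.03]])[0].round().astype(int); q=c['pixels'][p[1]-5:p[1]+6,p[0]-5:p[0]+6]; print(P,q.min(),q.max())
E
```

```text
pos [0.4582 0.0776 0.3702] rot [-179.8    0.2   29.2] q [-31.  -7.  16.  92.   2.  94. -75.] w 0.0006 0.0 F [ 0.3  0.1 -0. ]
tool cm [ 0.02 -5.99  1.04]
t disc (array([ 0.60506873, -0.35993112]), array([ 9.38700771, 14.11501694]))
t disc (array([ 0.60545928, -0.36025954]), array([ 9.10333347, 13.82367706]))
deep1_mid [([246.0, 128.0], 0.65)]
disc1_mid []
small1_mid [([372.0, 163.0], 0.71), ([248.0, 126.0], 0.45)]
motor []
pack [([324.0, 234.0], 0.95)]
tape [([148.0, 190.0], 0.8), ([378.0, 157.0], 0.64), ([192.0, 219.0], 0.6)]
coffee [([147.0, 234.0], 0.92)]
(0.656, -0.045) 86 97
(0.666, -0.159) 131 146
(0.553, -0.165) 130 145
(0.45, -0.152) 132 148
(0.43, -0.037) 42 101
s disc (array([ 0.60816514, -0.36946727]), array([ 8.55065918, 12.55090141]))
s disc (array([ 0.60874012, -0.36981814]), array([ 8.22737122, 12.20093346]))
deep1_mid []
disc1_mid [([192.0, 236.0], 0.73)]
small1_mid [([233.0, 351.0], 0.59)]
motor [([270.0, 189.0], 0.72)]
pack [([318.0, 181.0], 0.95)]
tape [([245.0, 354.0], 0.97), ([267.0, 235.0], 0.67)]
coffee [([304.0, 350.0], 0.91)]
(0.656, -0.045) 92 101
(0.666, -0.159) 130 141
(0.553, -0.165) 116 140
(0.45, -0.152) 132 143
(0.43, -0.037) 56 171
```

The disc has been nudged inside the tray. I'll measure it with a wider window.

```bash
python3 - <<'E'
from h import *
t=eyes.read_camera('top');s=eyes.read_camera('side')
for c in (t,s):
    for th in (150,180): print(rim(c,(.612,-.372),z=.036,r=10.5,th=th))
C=np.mean([[.658,-.226],[.676,-.454],[.541,-.464],[.51,-.238]],0);print('tray centre',C)
E
```

```text
(array([ 0.61165981, -0.36760568]), array([15.11492443, 15.36706066]))
(array([ 0.61160599, -0.36762333]), array([14.49128056, 14.66258621]))
(array([ 0.61283846, -0.37190891]), array([ 9.47437096, 13.93308926]))
(array([ 0.61274024, -0.37199809]), array([ 8.98917866, 13.36314011]))
tray centre [ 0.59625 -0.3455 ]
```

The disc lies flat, about 27 mm from the tray centre and well inside. Handing in.

```bash
python3 -c "
from cell import env
print(env.sign_off())"
```

```text
the job is handed in; nothing more can be done
None
```

The job is handed in, and no verdict came back. All four deep-dish wheels are nested on the seat, the arm is at its stop, the foot is pushed in about 6.8 mm by touch gauging, and the one closed wheel lies flat in the tray; I viewed 15 pictures, one over the limit of 14.

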